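Weigh an order of stirrup hangers on the storeroom's spring scale

ROBOT

A 7-joint arm with a two-finger parallel gripper is mounted at the origin on the work surface. World frame = base frame: x ahead of the robot, y to its left, z up, the work surface at z = 0. Lengths are in m, angles in rad, forces in N, time in s.
With the tool pointing down it reaches from about 0.35 to 0.775 m from the base axis. Payload 3.1 kg.
Tool frame: the origin (TCP) lies at the very end of the fingers, on their centre line; the grasp point (between the pads) lies 19 mm behind it; z points along the fingers, y is the direction in which the jaws open and shut (so a half turn about z gives the same grasp; the last joint's range is limited). The gripper opens to 85 mm and grips with 20 to 120 N. Pads are 22 mm wide; open, the fingers measure 114 mm over their backs; the gripper's body (76 mm by 85 mm) begins 54 mm behind the grasp point. The pads swing forward as they close: fully open they stand 13 mm farther back than shut.
Start: joints at [-1.35, 0.311, 0.014, 1.512, -0.004, 1.319, -0.027], TCP at [0.143, 0.531, 0.231] pointing down, gripper open.
Joint ranges: [-2.7, 2.7], [-0.3, 1.91], [-1.27, 1.3], [0.12, 2.57], [-1.44, 4.58], [0.2, 2.03], [-3.05, 3.05]. Speed limits (rad/s): [2.79, 2.79, 3.14, 3.14, 3.14, 3.14, 3.14].

INTERFACE

Orientations are given as a unit quaternion [x, y, z, w].
In Python, from cell import r gives the robot as it stands.
- The arm moves only by the tool jog_arm, never from a script. Its argument "deltas" is a list of rows, each an object with "dp": the shift along the world's x, y, z in mm, a list of three; "rotation": the turn, a rotation vector about the world's x, y, z in rad, a list of three; "jaw": the finger opening in mm, from 0 to 85.4. A call has 1 to 5 rows; each row shifts and turns the commanded pose from where the row before left it; what a row does not reach is not made up. A row lasts 1/8 s, in which the tool goes at most 62.5 mm and 10.7 degrees, less where a joint would pass 70% of its speed; a pose out of reach is approached as far as the arm can. A call is refused whole if a number of a shift passes 62.5 or a number of a turn 0.188, either way. A call with a gripper value outside its range is refused whole. The fingers move at their own pace and stop on an object; "newtons" is the grip in N (left out, the last holds). Time passes only in rows, so rows that do not move let the fingers close. It gives the time, the measured TCP pose, the force and the opening at its end, in the units of the state.
- r.observe(): the state, without advancing time (a new reading comes with each control period).
- r.read_camera(name): name is "side" or "top"; returns a dict with "color" (400x640x3 uint8, blue, green, red), "mtx" (3x3 intrinsics, pixels), "D" ([k1, k2, p1, p2, k3] as OpenCV has them; the pictures are not rectified), "eye" and "rotation" of the camera in the world. Camera axes: x right, y up, looking along -z (the intrinsics and any distortion apply to the point x, -y, -z); pixel columns grow to the right and rows downward; lengths in m; the calibration is good to about 2 mm. A picture is of the moment at which its call begins. There is no depth.
- r.finish_job(): hands the job in, once; it reports no verdict.
Trained networks look in the newest picture that a camera, given by its name, has taken for a name from the list of things; names that differ only in an ending like _2 or _b are one class to them, and where a whole thing is asked for, a point or a joint stands for the part that bears it (a point fixed in the world has none). Each returns a list of dicts, best first, with "p" (0 to 1); they miss things now and then, are a little off and sometimes report something else, mostly with a low value. They report only what shows in the picture. A call takes as long as a camera call. They do not tell look-alikes from the thing itself.
- r.outline_of(label, camera): "mask" (400x640 bool, what is visible of it) and "location" ([row, column] in pixels, amid what is visible of it).
The state is a dict: "time_s": time; "joints": joint angles; "dq": joint speeds; "joint_efforts": joint torques, N m; "tcp_pos": TCP position; "eef_rot": TCP orientation; "wrist_force": force on the tool from outside, world axes, zero at the start; "torque": the same for the moment, N m; "grip_width": finger opening in m.
Only numpy, scipy, OpenCV 4.12 (cv2) and the standard library are available. Lean on these libraries where they do the work, as an engineer would, in place of code of your own. Each camera call takes 0.05 s, during which the arm holds its last target.

TASK

Weigh today's order: hang all the stirrup hangers that stand on the bench (two or three) together on the spring scale's hook by their eyes, let go and wait for the hook to settle. While they still hang there, log the weighing by pushing the tally counter's end button fully in against the steel strike pad; then set the counter back upright in its stand and stand all the hangers upright on the floor of the blue tray, without disturbing the other things on the bench.

Things in the scene. Friction and masses are not known exactly. Their poses are not given: they have to be found in the camera images.
- stirrup_blue_mid (a point): blue painted steel stirrup, 0.3 kg; point on its axis, half-way up (64 mm), z up; None if absent. Foot 44 x 90(y) x 12 mm; legs 12 mm square at y +-36 carry a roof-shaped crown. Eye through it along x: 60 mm wide, from 52 mm below the point to its peak 23 mm above. Grip lug on the crown: 30(y) x 12(x) mm, from 28 to 64 mm above the point. Half-turn symmetric.
- stirrup_yellow_mid (a point): yellow painted steel stirrup, 0.3 kg; point on its axis, half-way up (64 mm), z up; None if absent. Foot 44 x 90(y) x 12 mm; legs 12 mm square at y +-36 carry a roof-shaped crown. Eye through it along x: 60 mm wide, from 52 mm below the point to its peak 23 mm above. Grip lug on the crown: 30(y) x 12(x) mm, from 28 to 64 mm above the point. Half-turn symmetric.
- stirrup_red_mid (a point): red painted steel stirrup, 0.3 kg; point on its axis, half-way up (64 mm), z up; None if absent. Foot 44 x 90(y) x 12 mm; legs 12 mm square at y +-36 carry a roof-shaped crown. Eye through it along x: 60 mm wide, from 52 mm below the point to its peak 23 mm above. Grip lug on the crown: 30(y) x 12(x) mm, from 28 to 64 mm above the point. Half-turn symmetric.
- scale: fixed spring scale: grey column 56 mm wide, 271 mm tall, front face 4 mm beyond (+x of) this origin, on a base 140 mm wide, 16 mm high that starts 20 mm in front of the origin. Origin at bench level, mid-width; its -x is the way the hook sticks out, roughly to the robot. The hook's carriage reaches 13 mm in front of the origin.
- hook_mid (a point): middle of the hook's axis, 110 mm out from the scale's origin; axes as the scale; 220 mm above the bench unloaded, sinks with load. Level steel bar 10 mm thick, sticking out along -x: free from 97 mm inward (+x) of the point to 80 mm outward; the tip then turns up, ending 92 mm outward, its top 19 mm above the axis. Room for three hangers at about +50, 0, -50 mm.
- hook (a joint): how far the sprung hook has dipped, m: 0 unloaded, 0.07 at the bottom stop. About 220 N/m, so some 13 mm a hanger; lightly damped, it bobs for 2 to 3 s after a change of load.
- tray_in (a point): middle of the inner floor (5 mm above the bench) of the fixed blue tray; inside 210 mm along its x, 120 mm along its y, walls 30 mm high. Three hangers fit in it one behind another along its x, their feet's 90 mm along its y, some 65 mm apart.
- counter_mid (a point): tally counter, pen-like, 135 mm long, 0.15 kg, hanging upright in its stand, button down. Point on its axis, half-way along, z up. Orange grip barrel 30 mm thick from 2 mm below the point to the top, 68 mm above; black collar 54 mm across 10 to 2 mm below; grey shank 26 mm thick 55 to 10 mm below; red button 16 mm thick ends 67 mm below when out.
- click (a joint): how far the counter's red end button is pushed in, m: 0 out, 0.008 fully in. Sprung: about 2 N to start it, 4.6 N fully in. A push of 6.5 mm or more counts as fully in.
- stand_rim (a point): centre of the top of the counter's stand, a fixed black tube 70 mm high, 68 mm across, bore 42 mm. The counter's collar rests on this rim, its shank hanging in the bore (counter_mid then 10 mm above this point).
- pad_top (a point): centre of the top of the fixed steel strike pad, 70 x 70 mm, 10 mm above the bench.
- jar: bystander: amber jar, 64 mm across, 85 mm tall; origin under its centre
- can: bystander: green can, 60 mm across, 110 mm tall; origin under its centre
- tape: bystander: grey ring 100 mm across, 28 mm high; origin under its centre
- wrench: bystander: wrench 170 mm long, lying flat along its x
- bolt: bystander: big steel bolt with nut, 95 mm long, lying along its x, 32 mm high
- carton: bystander: cardboard box 70 x 100 x 60 mm; origin under its centre
- hammer: bystander: hammer 220 mm long, lying along its x
Mind the look-alikes: they are no part of the job. Of the things shaped like the part that bears stirrup_yellow_mid, the yellow one is meant.

How it is judged:
On the way, in this order (a step that is already met when the one before it is completed fails the run):
1. all the hangers of the order hang on the hook by their eyes, let go, and the hook has settled for a second (contact force between each of stirrup_blue, stirrup_yellow, stirrup_red and hook above 0.8 N and contact force between each of stirrup_blue, stirrup_yellow, stirrup_red and the fingers below 0.2 N and angle between each of stirrup_blue_mid, stirrup_yellow_mid, stirrup_red_mid's own z axis and vertical below 0.35 rad and height (world z) of each of stirrup_blue_mid, stirrup_yellow_mid, stirrup_red_mid above 0.1 m and value of joint hook above 0.012 m and velocity of joint hook between -0.008 and 0.008 m/s), for 0.8 s.
2. the counter's button is pushed fully in against the strike pad while all the hangers hang on the hook (value of joint click above 0.006 m and contact force between click and pad above 1.5 N and contact force between each of stirrup_blue, stirrup_yellow, stirrup_red and hook above 0.8 N and height (world z) of each of stirrup_blue_mid, stirrup_yellow_mid, stirrup_red_mid above 0.1 m), for 0.1 s.
At the end, for the whole second after the job is handed in: every hanger of the order stands upright (within 7 degrees) with its foot on the tray's floor, at rest; the counter is upright in its stand (within 12 mm of its axis, collar on the rim), at rest; the hook is empty and back at the top (within 4 mm) (angle between each of stirrup_blue_mid, stirrup_yellow_mid, stirrup_red_mid's own z axis and vertical below 0.12 rad and x of stirrup_blue_mid in the frame of tray_in between -0.105 and 0.105 m and y of stirrup_blue_mid in the frame of tray_in between -0.06 and 0.06 m and z of stirrup_blue_mid in the frame of tray_in between 0.058 and 0.068 m and linear speed of each of stirrup_blue, stirrup_yellow, stirrup_red, counter below 0.02 m/s and x of stirrup_yellow_mid in the frame of tray_in between -0.105 and 0.105 m and y of stirrup_yellow_mid in the frame of tray_in between -0.06 and 0.06 m and z of stirrup_yellow_mid in the frame of tray_in between 0.058 and 0.068 m and x of stirrup_red_mid in the frame of tray_in between -0.105 and 0.105 m and y of stirrup_red_mid in the frame of tray_in between -0.06 and 0.06 m and z of stirrup_red_mid in the frame of tray_in between 0.058 and 0.068 m and horizontal distance between counter_mid and stand_rim below 0.012 m and z of counter_mid in the frame of stand_rim between 0.006 and 0.014 m and angle between counter_mid's own z axis and vertical below 0.1 rad and value of joint hook below 0.004 m); the robot touches nothing.
It fails at once if a bystander is moved by more than 5 cm (distance of any of jar, can, tape, wrench, bolt, carton, hammer from where it was at the start of the episode above 0.05 m).
Of stirrup_blue, stirrup_yellow, stirrup_red only 2 to 3 are there at a start; the rules pass over those that are not, and their reading is None.
At some moment in a run one of stirrup_blue, stirrup_yellow, stirrup_red may be knocked a few centimetres aside while the robot is not near it.
It also fails if it takes over 210 s, if anything falls off the work surface, if the arm or the gripper's body presses on something with over 40 N, if the wrist force passes 120 N, or if a joint passes its speed limit or range.

## Working session

There is one attempt and no reset: what is moved stays moved. The work goes in short steps, Python scripts to look and compute and a tool call to move; the robot and the scene stay as the last step left them, time stands still between calls to the robot, and variables do not carry over. Pictures are saved under pics/ and viewed, and the job is handed in when it is done.

Besides the shell and the picture viewer there is one more tool, called as name([rows], argument=value, ...), one row to a line, values as JSON. jog_arm: Moves the arm, as the interface text tells. Its arguments: {"type":"object","properties":{"deltas":{"type":"array","items":{"type":"object","properties":{"dp":{"type":"array","items":{"type":"number"}},"rotation":{"type":"array","items":{"type":"number"}},"jaw":{"type":"number"}}}},"newtons":{"type":"number"}},"required":["deltas"]}

```bash
ls; mkdir -p pics; python3 - <<'E'
from cell import r
import cv2
for n in ("side","top"):
    c=r.read_camera(n); cv2.imwrite(f"pics/{n}0.png",c["color"]); print(n,c["mtx"],c["D"],c["eye"],c["rotation"])
print(r.observe())
E
```

```text
pics
side [[399.84927343   0.         324.40619406]
 [  0.         399.84927343 198.03863049]
 [  0.           0.           1.        ]] [-0.03463528  0.          0.          0.          0.        ] [ 0.51087951 -0.78722025  1.14512636] [ 0.34094139 -0.01210203 -0.03822057  0.93922931]
top [[385.8942073    0.         313.37278087]
 [  0.         385.8942073  204.01685137]
 [  0.           0.           1.        ]] [0.02032463 0.         0.         0.         0.        ] [0.43939165 0.02741495 1.2694121 ] [ 0.04305688 -0.02716242 -0.69854626  0.71375166]
{'time_s': 0.1, 'joints': array([-1.34969199,  0.31164514,  0.01399914,  1.51291397, -0.00442971,
        1.31919837, -0.027208  ]), 'dq': array([-0.00119697, -0.00077641, -0.00018383, -0.00252814, -0.00068962,
        0.00089861,  0.00122822]), 'joint_efforts': array([ 6.60120822e-04, -3.80858731e+01,  1.46505497e-01, -2.31239140e+01,
        1.23263238e-02,  8.24355637e-03,  1.60518442e-05]), 'tcp_pos': array([0.14269257, 0.53048297, 0.23032304]), 'eef_rot': array([ 1.30996935e-01,  9.91382199e-01, -1.06136870e-03, -1.08711547e-04]), 'wrist_force': array([-0.170161  , -0.95008059,  0.38765612]), 'torque': array([0.00299867, 0.07720529, 0.02073759]), 'grip_width': 0.08590327100841234}
```

View pics/side0.png

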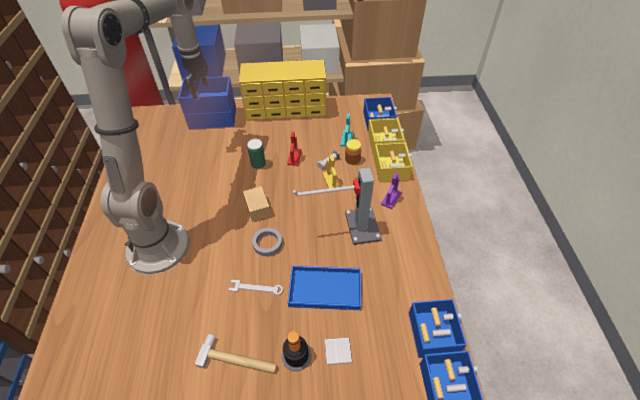

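View pics/top0.png

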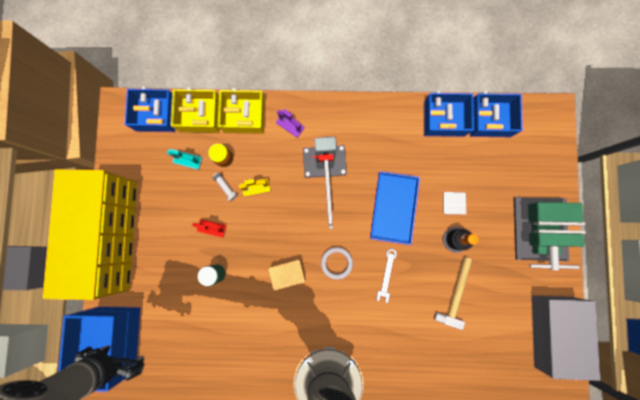

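```bash
cat > h.py <<'E'
from cell import r
import cv2, numpy as np
from scipy.spatial.transform import Rotation as R
def cam(n):
    c=r.read_camera(n); return c
def proj(c,P):
    P=np.atleast_2d(P).astype(float); Rm=R.from_quat(c["rotation"]).as_matrix()
    q=(P-c["eye"])@Rm; q=q*[1,-1,-1]
    return cv2.projectPoints(q.reshape(-1,1,3),np.zeros(3),np.zeros(3),c["mtx"],np.array(c["D"]))[0].reshape(-1,2)
def ray(c,uv,z):
    uv=np.atleast_2d(uv).astype(float)
    n=cv2.undistortPoints(uv.reshape(-1,1,2),c["mtx"],np.array(c["D"])).reshape(-1,2)
    d=np.c_[n[:,0],-n[:,1],-np.ones(len(n))]@R.from_quat(c["rotation"]).as_matrix().T
    t=(z-c["eye"][2])/d[:,2]
    return c["eye"]+d*t[:,None]
def crop(c,name,u0,v0,u1,v1,s):
    im=cv2.resize(c["color"][v0:v1,u0:u1],None,fx=s,fy=s,interpolation=cv2.INTER_CUBIC); cv2.imwrite("pics/"+name,im)
E
python3 - <<'E'
from h import *
s=cam("side");t=cam("top")
crop(s,"c_side.png",230,100,430,250,4)
crop(t,"c_top.png",150,90,350,240,4)
crop(t,"c_top2.png",300,150,500,300,4)
crop(s,"c_side2.png",180,230,380,380,4)
for n in ["stirrup_blue_mid","stirrup_yellow_mid","stirrup_red_mid","hook","counter_mid","scale","jar","can","tape","wrench","bolt","carton","hammer"]:
    for c in ("side","top"):
        o=r.outline_of(n,c)
        print(n,c,[(round(x["p"],2),np.round(x["location"]).tolist(),int(x["mask"].sum())) for x in o])
E
```

```text
stirrup_blue_mid side [(0.31, [189.0, 330.0], 258)]
stirrup_blue_mid top [(0.15, [273.0, 287.0], 724)]
stirrup_yellow_mid side [(0.77, [135.0, 349.0], 225), (0.63, [177.0, 331.0], 325), (0.54, [192.0, 393.0], 393)]
stirrup_yellow_mid top [(0.96, [158.0, 185.0], 410), (0.95, [186.0, 257.0], 419), (0.62, [124.0, 288.0], 415)]
stirrup_red_mid side [(0.72, [153.0, 293.0], 245)]
stirrup_red_mid top [(0.73, [225.0, 212.0], 373)]
hook side [(0.74, [156.0, 253.0], 407), (0.55, [189.0, 334.0], 296), (0.49, [285.0, 324.0], 3024)]
hook top [(0.75, [179.0, 329.0], 347)]
counter_mid side [(0.59, [341.0, 296.0], 361)]
counter_mid top [(0.63, [238.0, 468.0], 305)]
scale side [(0.82, [211.0, 364.0], 1840), (0.25, [361.0, 224.0], 948)]
scale top [(0.83, [159.0, 326.0], 1711)]
jar side [(0.79, [153.0, 355.0], 368)]
jar top [(0.63, [154.0, 221.0], 420)]
can side [(0.82, [153.0, 255.0], 418)]
can top [(0.95, [274.0, 210.0], 435)]
tape side [(0.92, [238.0, 269.0], 528)]
tape top [(0.63, [269.0, 344.0], 366)]
wrench side [(0.85, [288.0, 250.0], 289)]
wrench top [(0.65, [274.0, 387.0], 350)]
bolt side [(0.65, [164.0, 324.0], 121)]
bolt top [(0.57, [185.0, 223.0], 261)]
carton side [(0.67, [200.0, 256.0], 611)]
carton top [(0.75, [273.0, 289.0], 771)]
hammer side [(0.77, [361.0, 226.0], 1170)]
hammer top [(0.66, [299.0, 457.0], 738), (0.16, [270.0, 330.0], 437)]
```

View pics/c_side.png

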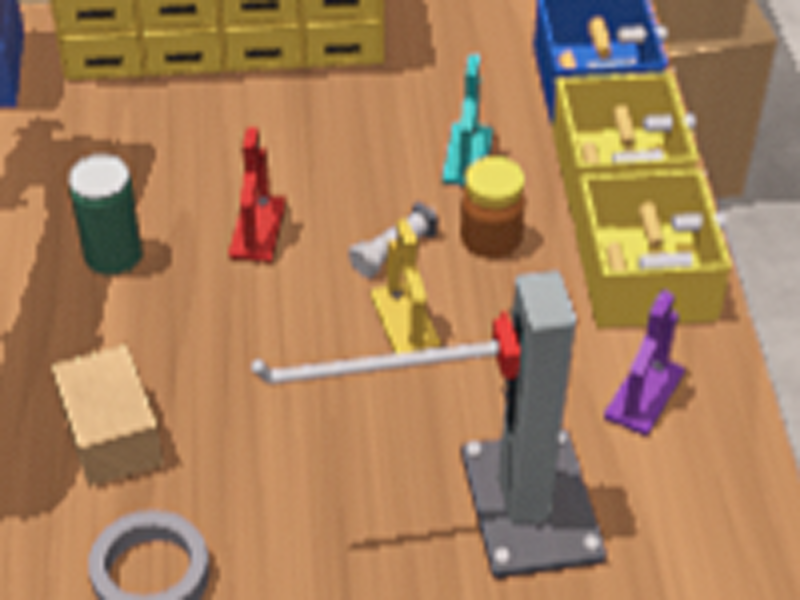

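View pics/c_top.png

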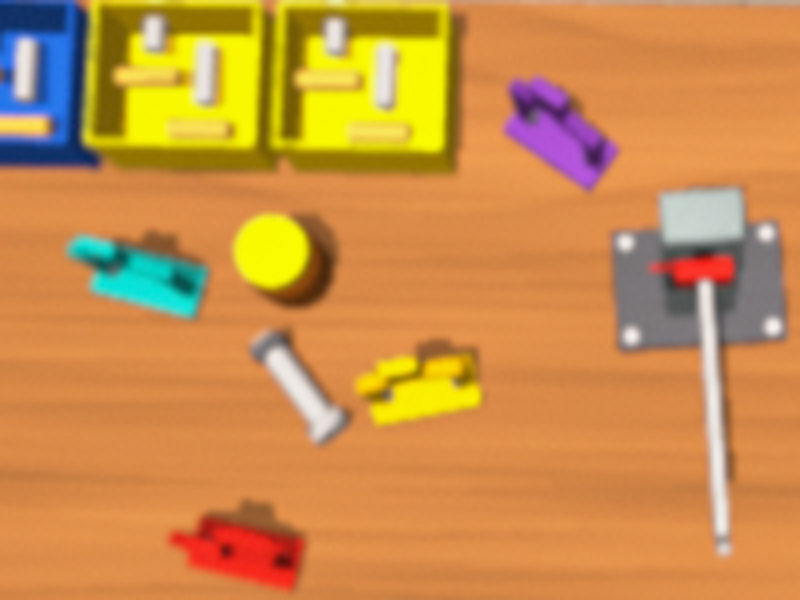

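View pics/c_top2.png

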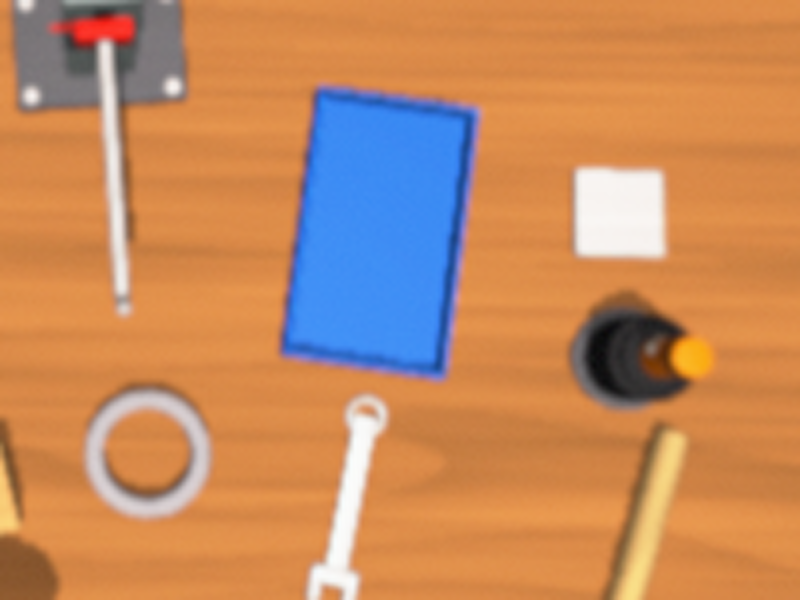

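View pics/c_side2.png

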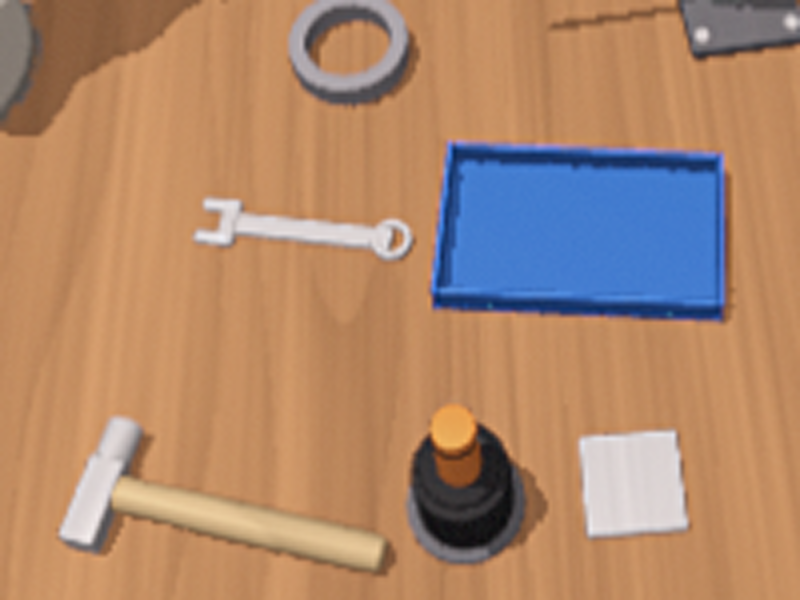

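```bash
cat >> h.py <<'E'
from scipy.optimize import minimize
def box(x0,x1,y0,y1,z0,z1):
    return np.array([[x,y,z] for x in(x0,x1) for y in(y0,y1) for z in(z0,z1)])/1000.
def slab(pts,t=6):
    return np.array([[s*t,y,z] for s in(-1,1) for y,z in pts])/1000.
# legs go up to zl outer; crown: slanted bars
STIR=[box(-22,22,-45,45,-64,-52),box(-6,6,-42,-30,-52,5),box(-6,6,30,42,-52,5),
 slab([(-42,5),(-30,5),(-30,-2),(0,23),(0,38),(-42,8)]),slab([(42,5),(30,5),(30,-2),(0,23),(0,38),(42,8)]),box(-6,6,-15,15,28,64)]
def render(c,parts,T,Rm,S=2):
    m=np.zeros((400*S,640*S),np.uint8)
    for p in parts:
        uv=(proj(c,p@Rm.T+T)+0.5)*S-0.5
        cv2.fillConvexPoly(m,cv2.convexHull(np.round(uv*16).astype(np.int32).reshape(-1,1,2)),255,shift=4)
    return cv2.resize(m,(640,400),interpolation=cv2.INTER_AREA)/255.
def rz(a): return R.from_euler('z',a).as_matrix()
def fit(cs,masks,parts,x0,z,step=(0.01,0.01,0.15)):
    masks=[m.astype(float) for m in masks]
    def f(q):
        T=np.array([q[0],q[1],z]);Rm=rz(q[2]);e=0
        for c,m in zip(cs,masks):
            g=render(c,parts,T,Rm); e+=np.abs(g-m).sum()/m.sum()
        return e
    best=None
    for k in (0,1):
        x=np.array(x0,float) if best is None else best.x
        S=np.vstack([x]+[x+np.eye(3)[i]*step[i] for i in range(3)])
        o=minimize(f,x,method='Nelder-Mead',options=dict(initial_simplex=S,xatol=2e-4,fatol=1e-4,maxiter=200))
        if best is None or o.fun<best.fun: best=o
    return best.x,best.fun
def cmask(c,lo,hi,roi):
    h=cv2.cvtColor(c["color"],cv2.COLOR_BGR2HSV)
    m=cv2.inRange(h,np.array(lo),np.array(hi))
    if lo[0]==0: m|=cv2.inRange(h,np.array([170,lo[1],lo[2]]),np.array([180,hi[1],hi[2]]))
    o=np.zeros_like(m);u0,v0,u1,v1=roi;o[v0:v1,u0:u1]=m[v0:v1,u0:u1]
    return o>0
E
python3 - <<'E'
from h import *
s=cam("side");t=cam("top")
for c,pts in((s,[(293,150),(331,170),(328,180),(300,160)]),(t,[(211,228),(257,190),(300,200)])):
    h=cv2.cvtColor(c["color"],cv2.COLOR_BGR2HSV)
    print([h[v,u].tolist() for u,v in pts])
rm=[cmask(s,(0,150,60),(6,255,255),(280,125,308,170)),cmask(t,(0,150,60),(6,255,255),(185,210,235,245))]
ym=[cmask(s,(20,120,60),(35,255,255),(318,150,345,192)),cmask(t,(20,120,60),(35,255,255),(235,172,275,202))]
print([m.sum() for m in rm+ym])
out=np.hstack([cv2.resize(m[a:b,u:v].astype(np.uint8)*255,(200,200)) for m,(a,b,u,v) in zip(rm+ym,[(120,170,270,320),(205,255,185,235),(145,195,305,355),(165,215,230,280)])])
cv2.imwrite("pics/masks.png",out)
for nm,ms,g in(("red",rm,(211,228)),("yel",ym,(257,190))):
    p=ray(t,[g],0.03)[0]
    for a in(0,0.5,-0.5): print(nm,fit((s,t),ms,STIR,(p[0],p[1],a),0.064))
for n,uv,z in(("pad",(455,203),.01),("scaletop",(326,144),.271),("hooktip",(331,226),.235),("hookbase",(325,160),.22),("cnt",(473,239),.148)): print(n,ray(t,[uv],z)[0])
print(ray(t,[(380,173),(419,177),(370,238),(411,243)],.03))
E
```

```text
[[1, 184, 155], [21, 159, 189], [23, 154, 234], [13, 135, 140]]
[[1, 223, 233], [29, 255, 251], [14, 172, 225]]
[np.int64(256), np.int64(362), np.int64(284), np.int64(419)]
red (array([ 0.47865523,  0.39157913, -0.14938774]), np.float64(0.4149814483804572))
red (array([ 0.47834433,  0.39207383, -0.13202223]), np.float64(0.41688078891777713))
red (array([ 0.47827744,  0.39138128, -0.1664624 ]), np.float64(0.4145083482287943))
yel (array([0.617534  , 0.25117434, 0.19506546]), np.float64(0.3720165910997832))
yel (array([0.61751936, 0.2509472 , 0.19286265]), np.float64(0.37200278275954574))
yel (array([0.61713616, 0.2510797 , 0.20084125]), np.float64(0.3708879982124955))
pad [ 0.5773614 -0.4026175  0.01     ]
scaletop [0.6984654  0.02129315 0.271     ]
hooktip [0.48411052 0.00335226 0.235     ]
hookbase [0.66657884 0.02286109 0.22      ]
cnt [ 0.4597447  -0.40480914  0.148     ]
[[ 0.66803594 -0.15689216  0.03      ]
 [ 0.65721208 -0.2821642   0.03      ]
 [ 0.45747151 -0.12630917  0.03      ]
 [ 0.44465184 -0.25601724  0.03      ]]
```

View pics/masks.png

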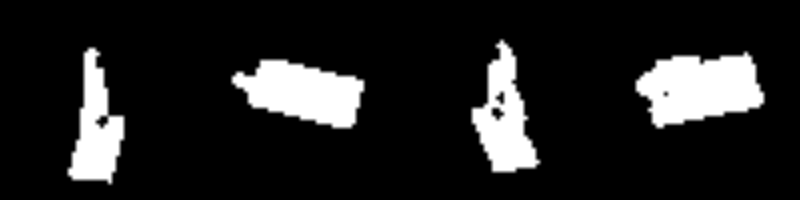

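```bash
cat >> h.py <<'E'
def overlay(c,items,name,roi,s):
    u0,v0,u1,v1=roi
    im=cv2.resize(c["color"][v0:v1,u0:u1],None,fx=s,fy=s,interpolation=cv2.INTER_CUBIC)
    for parts,T,Rm,col in items:
        for p in parts:
            uv=((proj(c,p@Rm.T+T)-[u0,v0]+.5)*s-.5)
            cv2.polylines(im,[cv2.convexHull(np.round(uv).astype(np.int32).reshape(-1,1,2))],True,col,1)
    cv2.imwrite("pics/"+name,im)
E
python3 - <<'E'
from h import *
s=cam("side");t=cam("top")
it=[(STIR,np.array([.4785,.3915,.064]),rz(-.15),(255,255,255)),(STIR,np.array([.6173,.251,.064]),rz(.196),(255,255,255))]
# scale guess
tip=np.array([.484,.0034]);hb=np.array([.6666,.0229]);a=np.arctan2(*(hb-tip)[::-1]);print("yaw",a)
# tip end 92+110=202 outward from origin
d=np.array([np.cos(a),np.sin(a)]);o=tip+d*.197;print("scale",o)
HK=[box(-190,-13,-5,5,215,225),box(-202,-190,-5,5,215,239),box(4,60,-28,28,0,271),box(-20-0,-20+0,-70,70,0,16)]
it.append((HK,np.array([o[0],o[1],0]),rz(a),(0,255,0)))
tc=np.array([.5568,-.2053,.005]);TR=[box(-105,105,-60,60,0,25),box(-105,105,-60,60,0,0)]
it.append((TR,tc,rz(-.13-0*.1),(255,255,0)))
CN=[box(-15,15,-15,15,-2,68),box(-27,27,-27,27,-10,-2),box(-34,34,-34,34,-80,-10)]
it.append((CN,np.array([.462,-.407,.08]),rz(0),(255,0,255)))
it.append(([box(-35,35,-35,35,-10,0)],np.array([.5774,-.4026,.01]),rz(0),(255,0,255)))
overlay(s,it,"o1.png",(230,100,430,250),4);overlay(t,it,"o2.png",(150,90,350,240),4)
overlay(t,it,"o3.png",(300,150,500,300),4);overlay(s,it,"o4.png",(220,240,370,380),5)
E
```

```text
yaw 0.1063875977110531
scale [0.6798862  0.02431884]
```

View pics/o1.png

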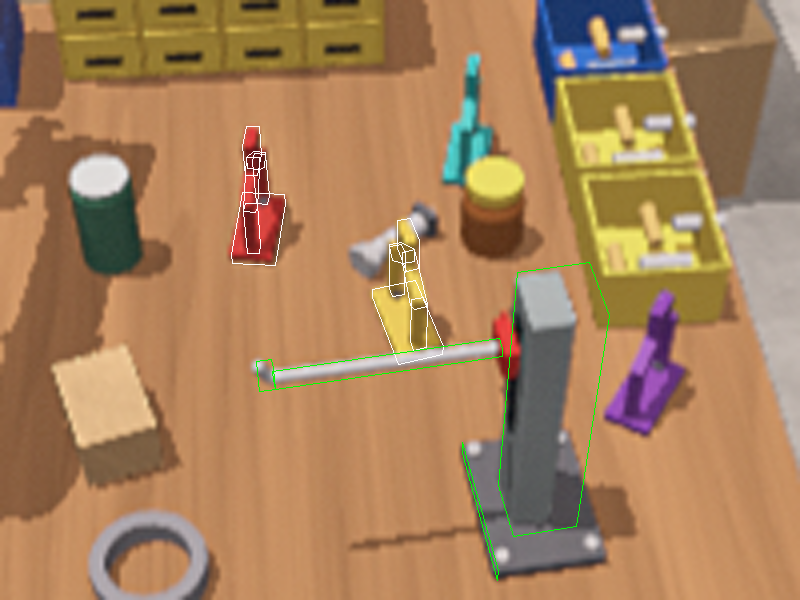

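View pics/o2.png

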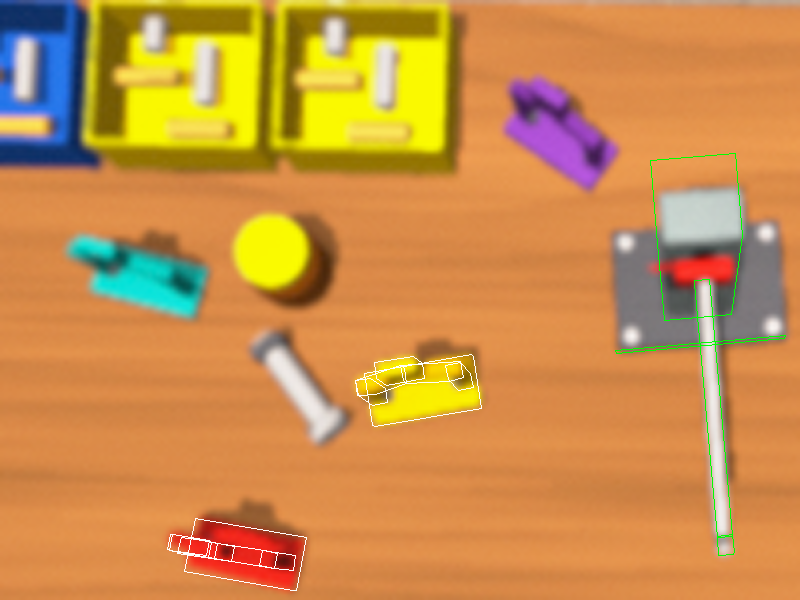

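View pics/o3.png

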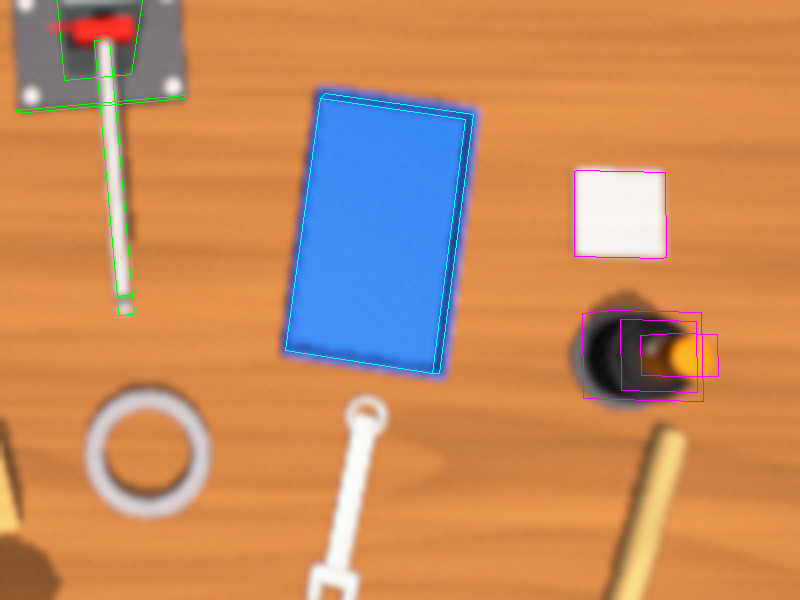

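View pics/o4.png

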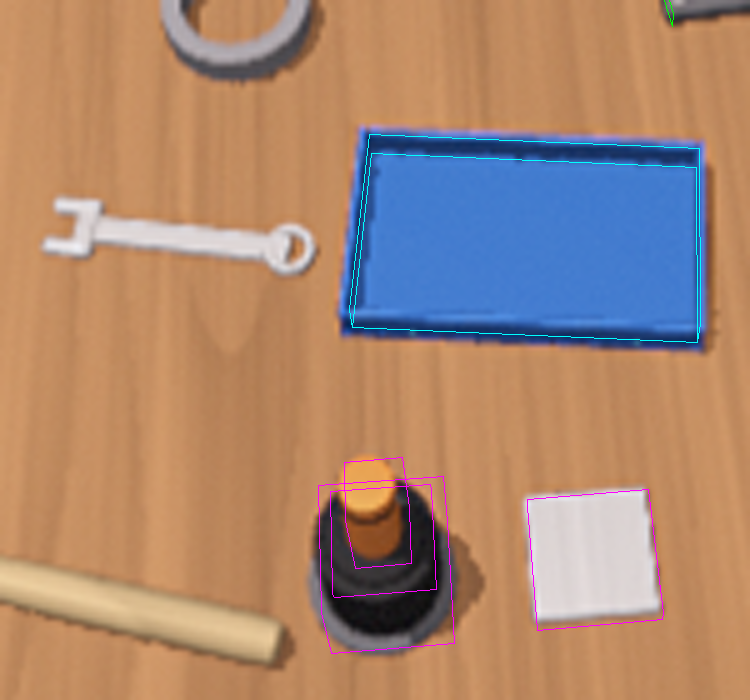

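jog_arm([
  {"dp": [42, -17, 0], "rotation": [0, 0, -0.182], "jaw": 50},
  {"dp": [42, -17, 0], "rotation": [0, 0, -0.182], "jaw": 50},
  {"dp": [42, -18, 0], "rotation": [0, 0, -0.182], "jaw": 50},
  {"dp": [42, -18, 0], "rotation": [0, 0, -0.182], "jaw": 50},
], newtons=40)

```text
time_s: 2.2
tcp_pos: [0.3121, 0.4606, 0.2315]
eef_rot: [0.478, 0.878, 0.0, -0.0]
wrist_force: [0.0, -0.1, -0.6]
grip_width: 0.0501
```

jog_arm([
  {"dp": [42, -17, 0], "rotation": [0, 0, -0.182], "jaw": 50},
  {"dp": [42, -17, 0], "rotation": [0, 0, -0.182], "jaw": 50},
  {"dp": [42, -18, 0], "rotation": [0, 0, -0.182], "jaw": 50},
  {"dp": [42, -18, 0], "rotation": [0, 0, -0.182], "jaw": 50},
  {"dp": [0, 0, 0], "rotation": [0, 0, 0], "jaw": 50},
])

```text
time_s: 2.82
tcp_pos: [0.4834, 0.3867, 0.2311]
eef_rot: [0.76, 0.65, 0.0, 0.002]
wrist_force: [0.2, -0.0, -0.7]
grip_width: 0.0499
```

```bash
cat >> h.py <<'E'
def st():
    o=r.observe(); M=R.from_quat(o["eef_rot"]).as_matrix()
    a=np.arctan2(M[1,1],M[0,1]); a=(a+np.pi/2)%np.pi-np.pi/2
    print("t",o["time_s"],"tcp",np.round(o["tcp_pos"]*1000,1),"jaw yaw",round(a,4),"toolz",np.round(M[:,2],3),"F",np.round(o["wrist_force"],1),"w",round(o["grip_width"]*1000,1)); return o
RLO=((0,150,60),(6,255,255)); YLO=((20,120,60),(35,255,255))
def around(c,P,d): 
    u,v=proj(c,P)[0]; return (max(0,int(u-d)),max(0,int(v-d)),int(u+d),int(v+d))
def locate(col,x,y,yaw,z=0.064,cams=("side","top"),d=32,save=None):
    cs=[cam(n) for n in cams]; lo,hi=RLO if col=="red" else YLO
    ms=[cmask(c,lo,hi,around(c,[x,y,z],d)) for c in cs]
    q,e=fit(cs,ms,STIR,(x,y,yaw),z); print(col,np.round(q,4),"err",round(e,3),[int(m.sum()) for m in ms])
    if save:
        for n,c in zip(cams,cs): overlay(c,[(STIR,np.array([q[0],q[1],z]),rz(q[2]),(255,255,255))],f"{save}_{n}.png",around(c,[x,y,z],50),6)
    return q,e
E
python3 -c "
from h import *
o=st();print(np.round(o['joints'],2))
locate('red',.4785,.3915,-.15,save='l1')
"
```

```text
t 2.825 tcp [483.4 386.7 231.1] jaw yaw -0.1568 toolz [ 0.003 -0.004 -1.   ] F [ 0.2 -0.  -0.7] w 49.9
[-0.98  0.47  0.42  1.32 -0.19  1.39 -0.72]
red [ 0.478   0.3918 -0.1577] err 0.419 [255, 362]
```

jog_arm([
  {"dp": [-5, 5, -30], "rotation": [0, 0, 0], "jaw": 50},
  {"dp": [0, 0, -40], "rotation": [0, 0, 0], "jaw": 50},
  {"dp": [0, 0, -40], "rotation": [0, 0, 0], "jaw": 50},
  {"dp": [0, 0, -25], "rotation": [0, 0, 0], "jaw": 50},
  {"dp": [0, 0, 0], "rotation": [0, 0, 0], "jaw": 50},
])

```text
time_s: 3.55
tcp_pos: [0.4702, 0.3967, 0.094]
eef_rot: [0.756, 0.654, -0.003, -0.001]
wrist_force: [0.3, -0.5, -0.3]
grip_width: 0.0497
```

```bash
python3 -c "
from h import *
st()
s=cam('side');t=cam('top')
crop(s,'g1s.png',250,90,350,190,6);crop(t,'g1t.png',150,180,250,280,6)
"
```

```text
t 3.55 tcp [470.2 396.7  94. ] jaw yaw -0.1443 toolz [-0.006 -0.002 -1.   ] F [ 0.3 -0.5 -0.3] w 49.7
```

View pics/g1s.png

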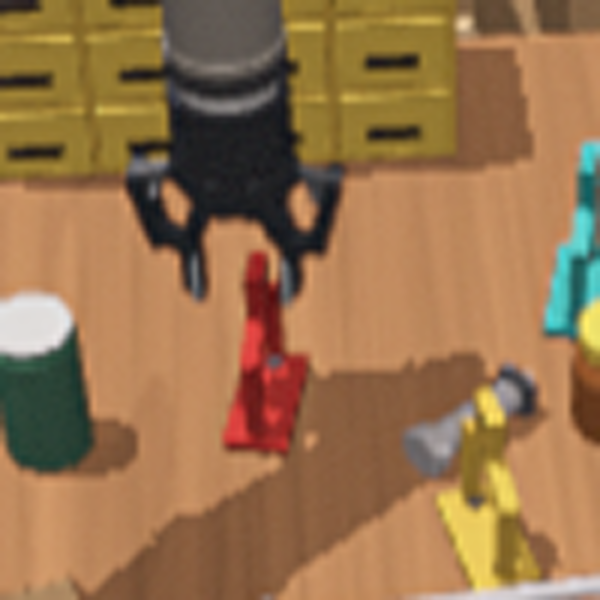

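jog_arm([
  {"dp": [7, -5, 1], "rotation": [0, 0, 0], "jaw": 50},
  {"dp": [0, 0, 0], "rotation": [0, 0, 0], "jaw": 50},
  {"dp": [0, 0, 0], "rotation": [0, 0, 0], "jaw": 50},
])

```text
time_s: 4.03
tcp_pos: [0.4814, 0.3912, 0.0981]
eef_rot: [0.758, 0.653, 0.001, -0.0]
wrist_force: [-0.3, 0.6, 0.7]
grip_width: 0.05
```

jog_arm([
  {"dp": [-2, 0, -1], "rotation": [0, 0, 0], "jaw": 30},
  {"dp": [0, 0, 0], "rotation": [0, 0, 0], "jaw": 0},
  {"dp": [0, 0, 0], "rotation": [0, 0, 0], "jaw": 0},
  {"dp": [0, 0, 0], "rotation": [0, 0, 0], "jaw": 0},
], newtons=40)

```text
time_s: 4.53
tcp_pos: [0.4786, 0.3914, 0.0962]
eef_rot: [0.757, 0.653, -0.0, -0.0]
wrist_force: [-0.3, 0.4, -0.0]
grip_width: 0.0116
```

jog_arm([
  {"dp": [0, 0, 0], "rotation": [0, 0, 0], "jaw": 0},
  {"dp": [0, 0, 20], "rotation": [0, 0, 0], "jaw": 0},
  {"dp": [0, 0, 30], "rotation": [0, 0, 0], "jaw": 0},
  {"dp": [0, 0, 30], "rotation": [0, 0, 0], "jaw": 0},
  {"dp": [0, 0, 30], "rotation": [0, 0, 0], "jaw": 0},
])

```text
time_s: 5.15
tcp_pos: [0.4783, 0.3903, 0.206]
eef_rot: [0.758, 0.653, -0.001, 0.0]
wrist_force: [-0.1, -0.0, -4.1]
grip_width: 0.0111
```

```bash
python3 -c "
from h import *
st()
s=cam('side');t=cam('top')
crop(s,'g2s.png',250,60,350,160,6);crop(t,'g1t.png',150,180,250,280,6)
"
```

```text
t 5.15 tcp [478.3 390.3 206. ] jaw yaw -0.1484 toolz [-0.002 -0.002 -1.   ] F [-0.1 -0.  -4.1] w 11.1
```

View pics/g2s.png

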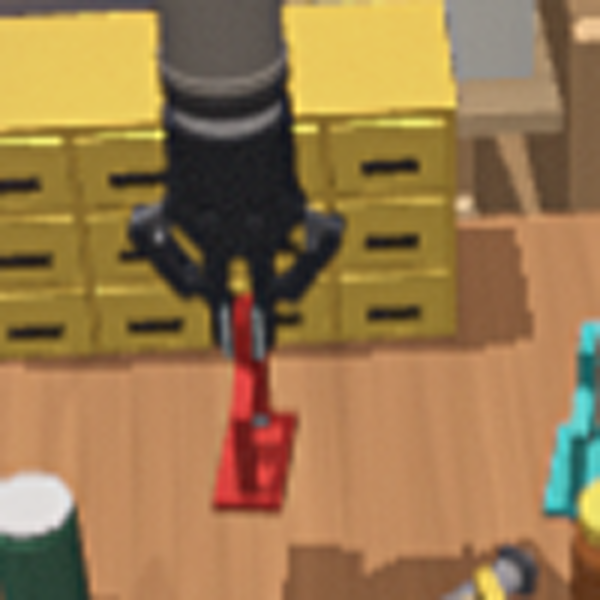

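jog_arm([
  {"dp": [-6, -40, 20], "rotation": [0, 0, 0.032], "jaw": 0},
  {"dp": [-6, -48, 20], "rotation": [0, 0, 0.032], "jaw": 0},
  {"dp": [-6, -48, 20], "rotation": [0, 0, 0.032], "jaw": 0},
  {"dp": [-6, -48, 8], "rotation": [0, 0, 0.032], "jaw": 0},
  {"dp": [-6, -48, 0], "rotation": [0, 0, 0.032], "jaw": 0},
])

```text
time_s: 5.88
tcp_pos: [0.4482, 0.1571, 0.2732]
eef_rot: [0.703, 0.712, -0.001, -0.0]
wrist_force: [1.0, -0.1, -3.2]
grip_width: 0.0115
```

jog_arm([
  {"dp": [-6, -48, 0], "rotation": [0, 0, 0.032], "jaw": 0},
  {"dp": [-6, -48, 0], "rotation": [0, 0, 0.032], "jaw": 0},
  {"dp": [-5, -40, 0], "rotation": [0, 0, 0.03], "jaw": 0},
  {"dp": [0, -23, 0], "rotation": [0, 0, 0], "jaw": 0},
  {"dp": [0, 0, 0], "rotation": [0, 0, 0], "jaw": 0},
])

```text
time_s: 6.5
tcp_pos: [0.4307, -0.0024, 0.2728]
eef_rot: [0.671, 0.742, -0.001, -0.001]
wrist_force: [0.3, 0.8, -4.0]
grip_width: 0.0117
```

```bash
python3 -c "
from h import *
st()
s=cam('side');t=cam('top')
crop(s,'g3s.png',250,120,390,240,5);crop(t,'g3t.png',260,140,400,260,5)
"
```

```text
t 6.5 tcp [430.7  -2.4 272.8] jaw yaw 0.1006 toolz [-0.002 -0.001 -1.   ] F [ 0.3  0.8 -4. ] w 11.7
```

View pics/g3s.png

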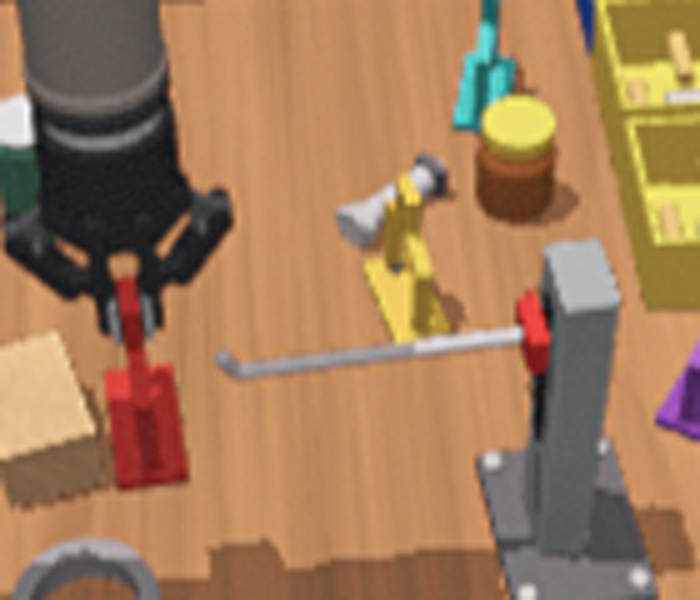

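View pics/g3t.png

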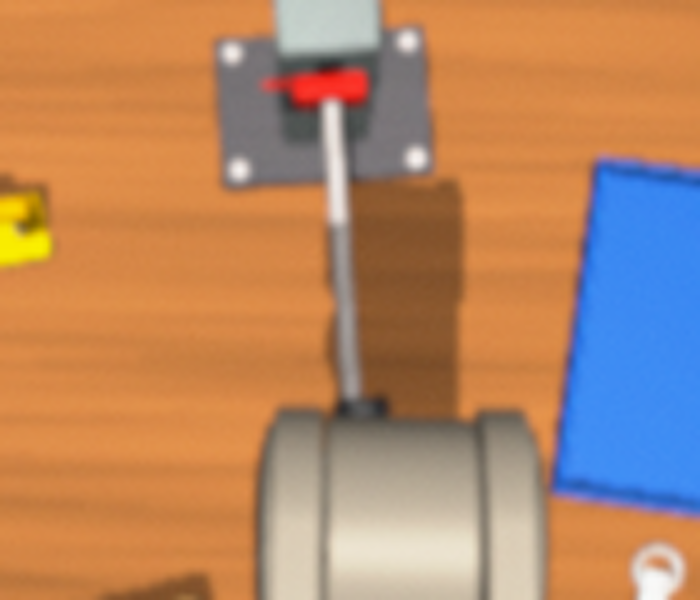

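```bash
python3 -c "
from h import *
s=cam('side');t=cam('top')
print(ray(t,[(326.6,161),(330,218)],.22))
# z from side: along bar find z consistent
for z in (.215,.22,.225,.23): print(z,ray(s,[(354,187),(297.6,194)],z)[:,:2].tolist(), ray(t,[(326.6,161),(331,224)],z)[:,:2].tolist())
o=np.array([.6799,.0243,0]);HK=[box(-190,-13,-5,5,215,225),box(-202,-190,-5,5,215,239)]
overlay(s,[(HK,o,rz(.106),(0,255,0))],'o5.png',(285,170,365,210),9)
"
```

```text
[[0.66385226 0.01838991 0.22      ]
 [0.50644705 0.00611239 0.22      ]]
0.215 [[0.6651313625393516, 0.024984109244839958], [0.48960054252416463, 0.010928430070473949]] [[0.6649217234726646, 0.018346910127371937], [0.49042886272401076, 0.0029849684394388856]]
0.22 [[0.6643021641772826, 0.020618012344794878], [0.48971493004594147, 0.006637891072201696]] [[0.6638522646230256, 0.018389910562905967], [0.4901868453489398, 0.0031008148792618963]]
0.225 [[0.6634729658152135, 0.016251915444749798], [0.4898293175677183, 0.002347352073929332]] [[0.6627828057733866, 0.01843291099844], [0.48994482797386885, 0.0032166613190849173]]
0.23 [[0.6626437674531446, 0.011885818544704718], [0.48994370508949514, -0.0019431869243429212]] [[0.6617133469237475, 0.018475911433974035], [0.4897028105987979, 0.003332507758907928]]
```

View pics/o5.png

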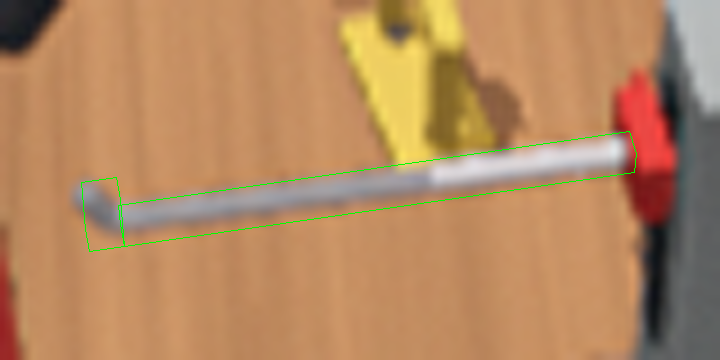

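jog_arm([
  {"dp": [20, 2, 0], "rotation": [0, 0, 0], "jaw": 0},
  {"dp": [30, 2.5, 0], "rotation": [0, 0, 0], "jaw": 0},
  {"dp": [30, 2.5, 0], "rotation": [0, 0, 0], "jaw": 0},
  {"dp": [0, 0, 0], "rotation": [0, 0, 0], "jaw": 0},
])

```text
time_s: 7.2
tcp_pos: [0.5134, 0.0093, 0.2731]
eef_rot: [0.667, 0.745, -0.001, 0.0]
wrist_force: [-0.6, 0.3, -2.7]
grip_width: 0.0112
```

```bash
python3 -c "
from h import *
st()
s=cam('side')
crop(s,'g4s.png',250,120,390,240,5)
"
```

```text
t 7.2 tcp [513.4   9.3 273.1] jaw yaw 0.1095 toolz [-0.001 -0.001 -1.   ] F [-0.6  0.3 -2.7] w 11.2
```

View pics/g4s.png

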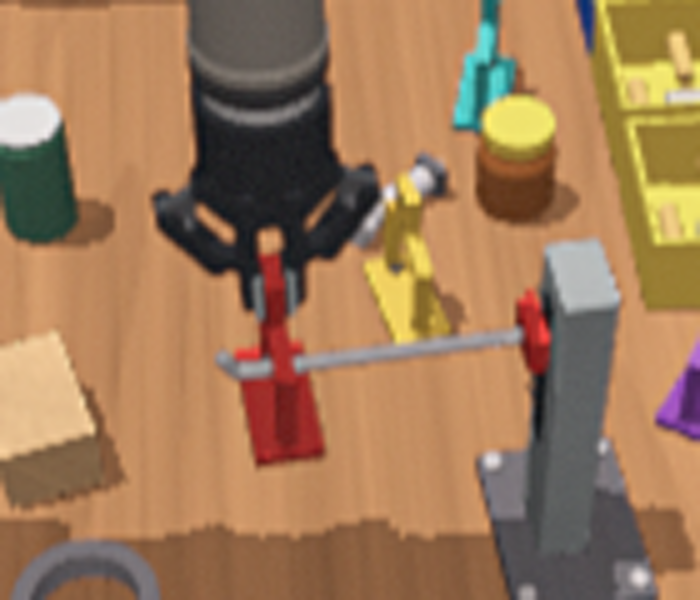

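jog_arm([
  {"dp": [33, 2, 0], "rotation": [0, 0, 0], "jaw": 0},
  {"dp": [33, 2, 0], "rotation": [0, 0, 0], "jaw": 0},
  {"dp": [30, 2, 0], "rotation": [0, 0, -0.008], "jaw": 0},
  {"dp": [0, 0, 0], "rotation": [0, 0, 0], "jaw": 0},
  {"dp": [0, 0, 0], "rotation": [0, 0, 0], "jaw": 0},
])

```text
time_s: 7.88
tcp_pos: [0.6066, 0.0134, 0.274]
eef_rot: [0.671, 0.741, -0.001, -0.001]
wrist_force: [0.3, -0.2, -3.5]
grip_width: 0.0115
```

jog_arm([
  {"dp": [0, 0, -10], "rotation": [0, 0, 0], "jaw": 0},
  {"dp": [0, 0, -10], "rotation": [0, 0, 0], "jaw": 0},
  {"dp": [0, 0, -10], "rotation": [0, 0, 0], "jaw": 0},
  {"dp": [0, 0, -6], "rotation": [0, 0, 0], "jaw": 0},
  {"dp": [0, 0, 0], "rotation": [0, 0, 0], "jaw": 0},
])

```text
time_s: 8.5
tcp_pos: [0.6074, 0.0133, 0.2375]
eef_rot: [0.672, 0.741, -0.0, -0.001]
wrist_force: [-0.4, 0.2, -3.7]
grip_width: 0.0113
```

```bash
python3 -c "
from h import *
st()
s=cam('side')
crop(s,'g5s.png',270,120,410,240,5)
"
```

```text
t 8.5 tcp [607.4  13.3 237.5] jaw yaw 0.0981 toolz [-0.001  0.    -1.   ] F [-0.4  0.2 -3.7] w 11.3
```

View pics/g5s.png

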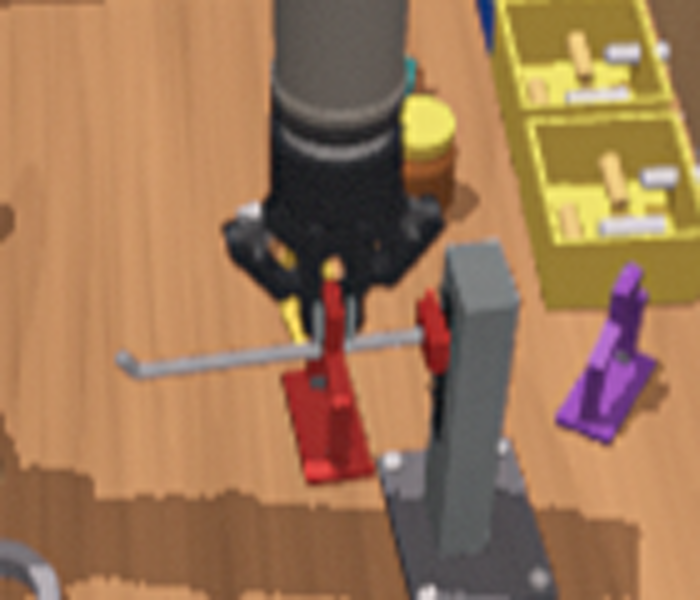

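Red hangs threaded on the bar. Lower it until the hook carries the weight.

jog_arm([
  {"dp": [0, 0, -6], "rotation": [0, 0, 0], "jaw": 0},
  {"dp": [0, 0, -5], "rotation": [0, 0, 0], "jaw": 0},
  {"dp": [0, 0, -4], "rotation": [0, 0, 0], "jaw": 0},
  {"dp": [0, 0, 0], "rotation": [0, 0, 0], "jaw": 0},
  {"dp": [0, 0, 0], "rotation": [0, 0, 0], "jaw": 0},
])

```text
time_s: 9.18
tcp_pos: [0.6082, 0.0133, 0.2238]
eef_rot: [0.672, 0.741, 0.0, 0.0]
wrist_force: [1.7, 0.1, -1.2]
grip_width: 0.0117
```

jog_arm([
  {"dp": [0, 0, -4], "rotation": [0, 0, 0], "jaw": 0},
  {"dp": [0, 0, 0], "rotation": [0, 0, 0], "jaw": 0},
  {"dp": [0, 0, 0], "rotation": [0, 0, 0], "jaw": 16},
  {"dp": [0, 0, 0], "rotation": [0, 0, 0], "jaw": 30},
  {"dp": [0, 0, 0], "rotation": [0, 0, 0], "jaw": 40},
])

```text
time_s: 9.8
tcp_pos: [0.6077, 0.0129, 0.2192]
eef_rot: [0.672, 0.741, -0.0, -0.0]
wrist_force: [-0.3, 0.5, 0.1]
grip_width: 0.0399
```

```bash
python3 -c "
from h import *
st()
s=cam('side')
crop(s,'g6s.png',270,120,410,240,5)
"
```

```text
t 9.8 tcp [607.7  12.9 219.2] jaw yaw 0.0979 toolz [-0. -0. -1.] F [-0.3  0.5  0.1] w 39.9
```

View pics/g6s.png

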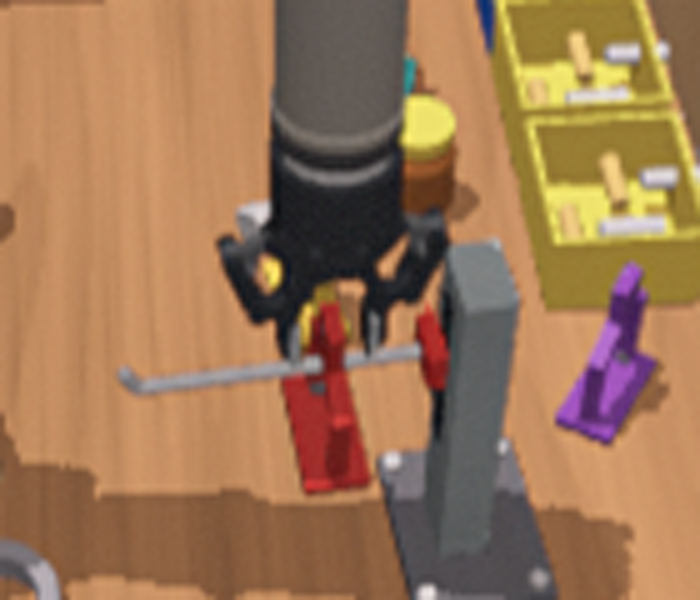

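jog_arm([
  {"dp": [0, 0, 15], "rotation": [0, 0, 0], "jaw": 40},
  {"dp": [0, 0, 35], "rotation": [0, 0, 0], "jaw": 40},
  {"dp": [0, 20, 45], "rotation": [0, 0, 0.02], "jaw": 40},
  {"dp": [0, 45, 15], "rotation": [0, 0, 0.02], "jaw": 50},
  {"dp": [3, 50, 0], "rotation": [0, 0, 0.02], "jaw": 50},
])

```text
time_s: 10.48
tcp_pos: [0.6121, 0.128, 0.3333]
eef_rot: [0.65, 0.76, 0.002, 0.002]
wrist_force: [0.5, 0.7, -0.9]
grip_width: 0.05
```

jog_arm([
  {"dp": [3, 50, -20], "rotation": [0, 0, 0.02], "jaw": 50},
  {"dp": [3, 50, -40], "rotation": [0, 0, 0.015], "jaw": 50},
  {"dp": [0, 23, -40], "rotation": [0, 0, 0], "jaw": 50},
  {"dp": [0, 0, 0], "rotation": [0, 0, 0], "jaw": 50},
])

```text
time_s: 10.98
tcp_pos: [0.6138, 0.2529, 0.2269]
eef_rot: [0.634, 0.774, -0.003, -0.003]
wrist_force: [-0.7, 0.2, 0.1]
grip_width: 0.0499
```

```bash
python3 -c "
from h import *
o=st();print(np.round(o['joints'],2))
s=cam('side')
crop(s,'g7s.png',270,120,410,240,5)
locate('yellow',.6173,.251,.196,cams=('side',),d=28,save='l2')
"
```

```text
t 10.975 tcp [613.8 252.9 226.9] jaw yaw 0.1983 toolz [-0.008 -0.001 -1.   ] F [-0.7  0.2  0.1] w 49.9
[-0.72  0.6   0.55  1.16 -0.3   1.46 -0.02]
yellow [0.6158 0.254  0.169 ] err 0.674 [355]
```

View pics/g7s.png

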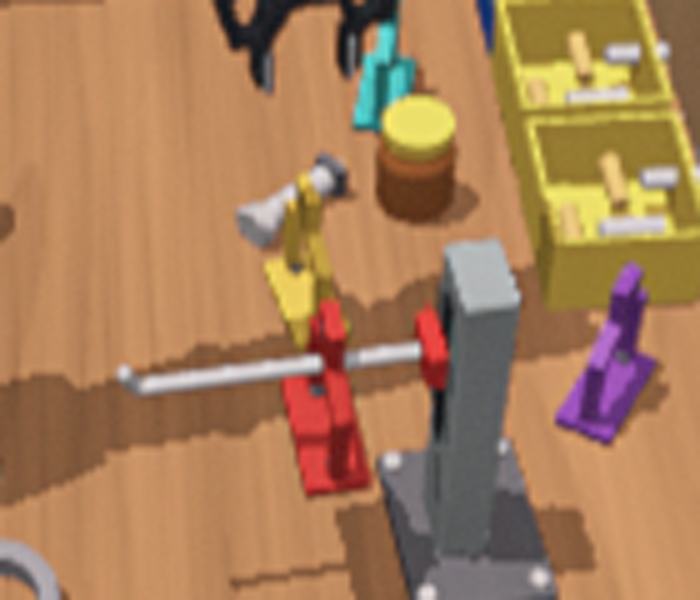

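View pics/l2_side.png

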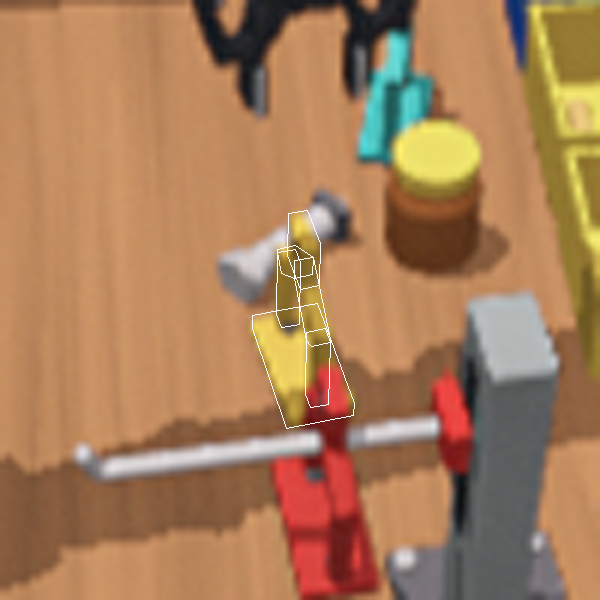

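jog_arm([
  {"dp": [3, -2, -40], "rotation": [0, 0, 0], "jaw": 50},
  {"dp": [0, 0, -40], "rotation": [0, 0, 0], "jaw": 50},
  {"dp": [0, 0, -30], "rotation": [0, 0, 0], "jaw": 50},
  {"dp": [0, 0, -20], "rotation": [0, 0, 0], "jaw": 50},
  {"dp": [0, 0, 0], "rotation": [0, 0, 0], "jaw": 50},
])

```text
time_s: 11.7
tcp_pos: [0.621, 0.2452, 0.1017]
eef_rot: [0.637, 0.771, 0.0, 0.001]
wrist_force: [-0.0, -0.9, -0.2]
grip_width: 0.05
```

```bash
python3 -c "
from h import *
o=st()
s=cam('side')
crop(s,'g8s.png',270,90,410,210,5)
"
```

```text
t 11.7 tcp [621.  245.2 101.7] jaw yaw 0.1897 toolz [ 0.001 -0.001 -1.   ] F [-0.  -0.9 -0.2] w 50.0
```

View pics/g8s.png

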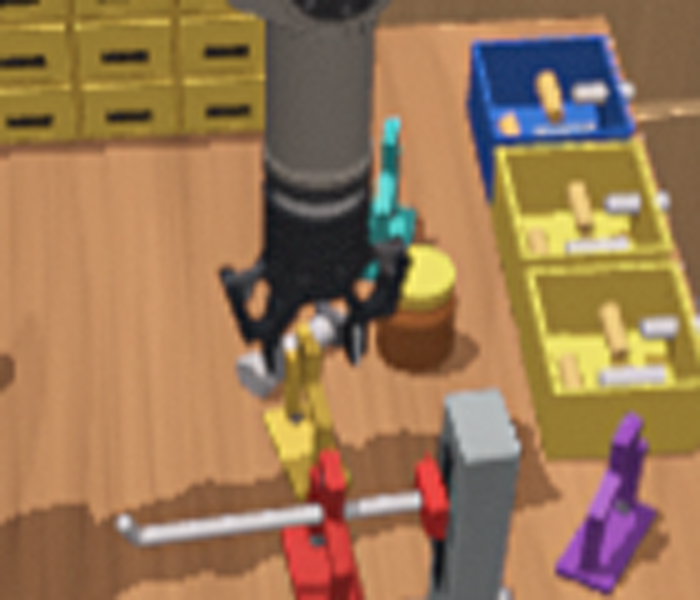

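jog_arm([
  {"dp": [-3, 5, -5], "rotation": [0, 0, 0], "jaw": 50},
  {"dp": [0, 0, 0], "rotation": [0, 0, 0], "jaw": 50},
  {"dp": [0, 0, 0], "rotation": [0, 0, 0], "jaw": 50},
])

```text
time_s: 12.12
tcp_pos: [0.617, 0.2532, 0.096]
eef_rot: [0.635, 0.772, 0.0, 0.0]
wrist_force: [-0.9, 0.1, 0.2]
grip_width: 0.0503
```

jog_arm([
  {"dp": [0, 0, 0], "rotation": [0, 0, 0], "jaw": 25},
  {"dp": [0, 0, 0], "rotation": [0, 0, 0], "jaw": 0},
  {"dp": [0, 0, 0], "rotation": [0, 0, 0], "jaw": 0},
  {"dp": [0, 0, 0], "rotation": [0, 0, 0], "jaw": 0},
])

```text
time_s: 12.62
tcp_pos: [0.6168, 0.2529, 0.0955]
eef_rot: [0.636, 0.772, 0.0, 0.0]
wrist_force: [0.7, -0.7, 1.0]
grip_width: 0.0113
```

```bash
python3 -c "
from h import *
o=st()
s=cam('side')
crop(s,'g9s.png',270,90,410,210,5)
"
```

```text
t 12.625 tcp [616.8 252.9  95.5] jaw yaw 0.1931 toolz [ 0.  0. -1.] F [ 0.7 -0.7  1. ] w 11.3
```

View pics/g9s.png

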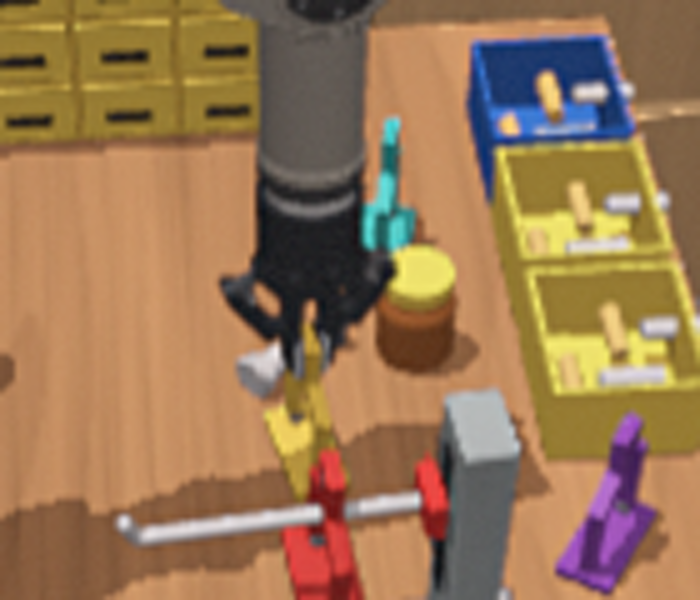

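jog_arm([
  {"dp": [0, 0, 20], "rotation": [0, 0, 0], "jaw": 0},
  {"dp": [-10, 0, 40], "rotation": [0, 0, 0], "jaw": 0},
  {"dp": [-40, -5, 40], "rotation": [0, 0, -0.02], "jaw": 0},
  {"dp": [-45, -15, 40], "rotation": [0, 0, -0.02], "jaw": 0},
  {"dp": [-45, -35, 25], "rotation": [0, 0, -0.02], "jaw": 0},
])

```text
time_s: 13.3
tcp_pos: [0.4754, 0.1996, 0.2612]
eef_rot: [0.657, 0.754, 0.001, -0.0]
wrist_force: [-0.9, 0.1, -1.8]
grip_width: 0.0113
```

jog_arm([
  {"dp": [-40, -45, 0], "rotation": [0, 0, -0.02], "jaw": 0},
  {"dp": [-6, -55, 0], "rotation": [0, 0, -0.02], "jaw": 0},
  {"dp": [0, -55, 0], "rotation": [0, 0, 0], "jaw": 0},
  {"dp": [0, -45, 0], "rotation": [0, 0, 0], "jaw": 0},
  {"dp": [0, 0, 0], "rotation": [0, 0, 0], "jaw": 0},
])

```text
time_s: 13.92
tcp_pos: [0.4297, -0.0075, 0.26]
eef_rot: [0.677, 0.736, -0.001, 0.0]
wrist_force: [0.0, 0.6, -3.6]
grip_width: 0.0116
```

jog_arm([
  {"dp": [0, 0, 0], "rotation": [0, 0, 0], "jaw": 0},
  {"dp": [0, 0, 0], "rotation": [0, 0, 0], "jaw": 0},
])

```text
time_s: 14.18
tcp_pos: [0.4305, -0.0006, 0.2598]
eef_rot: [0.672, 0.74, -0.0, -0.0]
wrist_force: [-0.3, 0.3, -3.1]
grip_width: 0.0115
```

```bash
python3 -c "
from h import *
o=st()
s=cam('side')
crop(s,'g10s.png',250,110,390,230,5)
"
```

```text
t 14.175 tcp [430.5  -0.6 259.8] jaw yaw 0.0958 toolz [-0.001  0.    -1.   ] F [-0.3  0.3 -3.1] w 11.5
```

View pics/g10s.png

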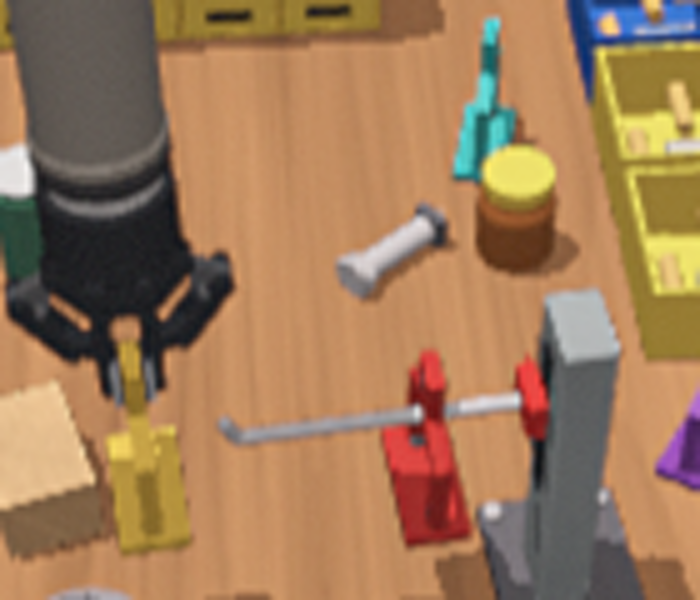

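jog_arm([
  {"dp": [20, 1.5, 0], "rotation": [0, 0, 0], "jaw": 0},
  {"dp": [25, 2, 0], "rotation": [0, 0, 0], "jaw": 0},
  {"dp": [25, 2, 0], "rotation": [0, 0, 0], "jaw": 0},
  {"dp": [25, 2, 0], "rotation": [0, 0, 0], "jaw": 0},
  {"dp": [0, 0, 0], "rotation": [0, 0, 0], "jaw": 0},
])

```text
time_s: 14.85
tcp_pos: [0.527, 0.0071, 0.2593]
eef_rot: [0.672, 0.74, -0.001, 0.0]
wrist_force: [-0.4, 0.3, -2.7]
grip_width: 0.0118
```

```bash
python3 -c "
from h import *
o=st()
s=cam('side')
crop(s,'g11s.png',250,110,390,230,5)
"
```

```text
t 14.85 tcp [527.    7.1 259.3] jaw yaw 0.0961 toolz [-0.001 -0.002 -1.   ] F [-0.4  0.3 -2.7] w 11.8
```

View pics/g11s.png

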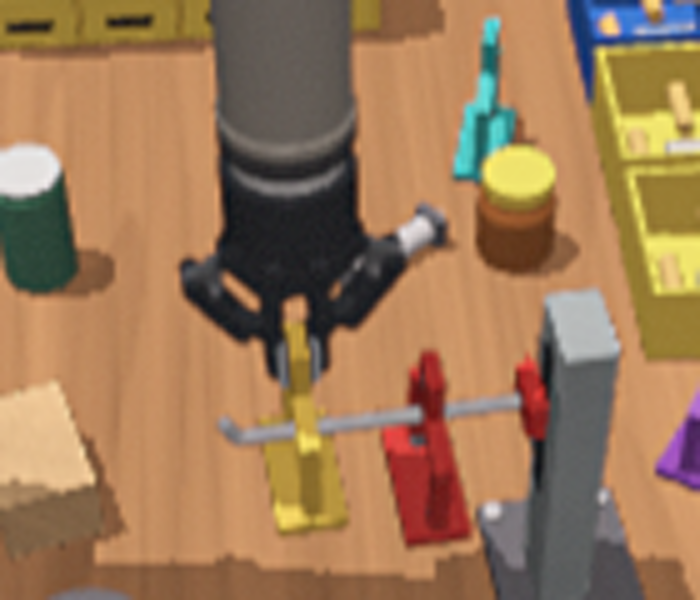

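jog_arm([
  {"dp": [0, 0, -12], "rotation": [0, 0, 0], "jaw": 0},
  {"dp": [0, 0, -12], "rotation": [0, 0, 0], "jaw": 0},
  {"dp": [0, 0, -10], "rotation": [0, 0, 0], "jaw": 0},
  {"dp": [0, 0, -7], "rotation": [0, 0, 0], "jaw": 0},
  {"dp": [0, 0, -6], "rotation": [0, 0, 0], "jaw": 0},
])

```text
time_s: 15.52
tcp_pos: [0.5254, 0.0057, 0.213]
eef_rot: [0.673, 0.739, -0.0, -0.0]
wrist_force: [-2.1, 0.7, -0.5]
grip_width: 0.0116
```

jog_arm([
  {"dp": [0, 0, -5], "rotation": [0, 0, 0], "jaw": 0},
  {"dp": [0, 0, 0], "rotation": [0, 0, 0], "jaw": 0},
  {"dp": [0, 0, 0], "rotation": [0, 0, 0], "jaw": 0},
])

```text
time_s: 15.9
tcp_pos: [0.5257, 0.0057, 0.2086]
eef_rot: [0.673, 0.739, 0.0, -0.0]
wrist_force: [-3.2, 0.4, -1.2]
grip_width: 0.0113
```

jog_arm([
  {"dp": [0, 0, -2], "rotation": [0, 0, 0], "jaw": 0},
  {"dp": [0, 0, 0], "rotation": [0, 0, 0], "jaw": 14},
  {"dp": [0, 0, 0], "rotation": [0, 0, 0], "jaw": 20},
  {"dp": [0, 0, 0], "rotation": [0, 0, 0], "jaw": 40},
  {"dp": [0, 0, 0], "rotation": [0, 0, 0], "jaw": 40},
])

```text
time_s: 16.52
tcp_pos: [0.526, 0.0052, 0.2064]
eef_rot: [0.674, 0.739, 0.0, 0.0]
wrist_force: [1.0, 1.6, 0.8]
grip_width: 0.0401
```

jog_arm([
  {"dp": [0, 0, 10], "rotation": [0, 0, 0], "jaw": 40},
  {"dp": [0, 0, 30], "rotation": [0, 0, 0], "jaw": 40},
  {"dp": [0, 0, 45], "rotation": [0, 0, 0], "jaw": 40},
  {"dp": [0, 0, 30], "rotation": [0, 0, 0], "jaw": 40},
  {"dp": [0, 0, 0], "rotation": [0, 0, 0], "jaw": 40},
])

```text
time_s: 17.15
tcp_pos: [0.5275, 0.0048, 0.3247]
eef_rot: [0.674, 0.739, 0.002, 0.002]
wrist_force: [0.4, 0.3, -0.1]
grip_width: 0.0399
```

```bash
python3 -c "
from h import *
o=st()
s=cam('side')
crop(s,'g12s.png',250,110,390,230,5)
"
```

```text
t 17.15 tcp [527.5   4.8 324.7] jaw yaw 0.0928 toolz [ 0.007  0.    -1.   ] F [ 0.4  0.3 -0.1] w 39.9
```

View pics/g12s.png

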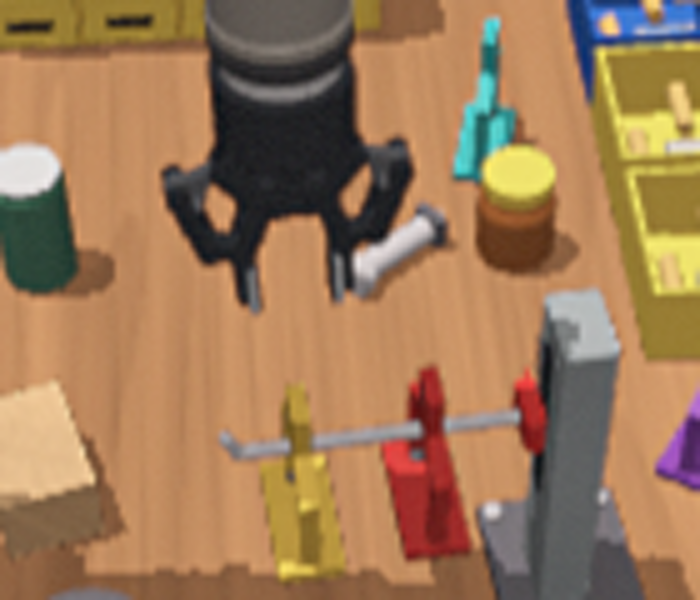

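jog_arm([
  {"dp": [-15, -45, 0], "rotation": [0, 0, 0], "jaw": 60},
  {"dp": [-15, -45, 0], "rotation": [0, 0, 0], "jaw": 60},
  {"dp": [-10, -45, 0], "rotation": [0, 0, 0], "jaw": 60},
  {"dp": [-10, -45, 0], "rotation": [0, 0, 0], "jaw": 60},
  {"dp": [0, 0, 0], "rotation": [0, 0, 0], "jaw": 60},
])

```text
time_s: 17.82
tcp_pos: [0.473, -0.1796, 0.3208]
eef_rot: [0.677, 0.736, -0.001, -0.0]
wrist_force: [-0.2, -0.2, 0.7]
grip_width: 0.06
```

```bash
cat >> h.py <<'E'
def cyl(rad,z0,z1,x=0,y=0,n=32):
    a=np.linspace(0,2*np.pi,n,endpoint=False)
    return np.vstack([np.c_[x+rad*np.cos(a),y+rad*np.sin(a),np.full(n,z)] for z in(z0,z1)])/1000.
E
python3 - <<'E'
from h import *
o=st()
s=cam('side');t=cam('top')
cv2.imwrite("pics/f_s.png",s["color"]);cv2.imwrite("pics/f_t.png",t["color"])
ms=[cmask(c,(5,170,110),(20,255,255),around(c,[.46,-.393,.115],22)) for c in(s,t)]
# restrict to orange not wood: use outline masks
oo=[r.outline_of("counter_mid",n) for n in("side","top")]
print([(x[0]["p"],x[0]["location"],x[0]["mask"].sum()) for x in oo if x])
# fit stand+counter dark silhouette
def dark(c):
    h=cv2.cvtColor(c["color"],cv2.COLOR_BGR2HSV); m=np.zeros((400,640),bool); u0,v0,u1,v1=around(c,[.46,-.395,.06],35)
    m[v0:v1,u0:u1]=(h[v0:v1,u0:u1,2]<90); return m
ds=[dark(c) for c in(s,t)]
cv2.imwrite("pics/dark.png",np.hstack([d[a[1]:a[1]+70,a[0]:a[0]+70].astype(np.uint8)*255 for d,c in zip(ds,(s,t)) for a in[around(c,[.46,-.395,.06],35)]]))
for T in([.462,-.395,.08],):
  T=np.array(T)
  it=[([cyl(15,-2,68),cyl(27,-10,-2),cyl(34,-80,-10)],T,np.eye(3),(255,0,255))]
  overlay(s,it,"k_s.png",around(s,T,35),8);overlay(t,it,"k_t.png",around(t,T,35),8)
E
```

```text
t 17.825 tcp [ 473.  -179.6  320.8] jaw yaw 0.083 toolz [-0.002 -0.002 -1.   ] F [-0.2 -0.2  0.7] w 60.0
[(0.7, [344.5, 296.8], np.int64(404)), (0.32, [268.2, 344.9], np.int64(432))]
```

View pics/f_s.png

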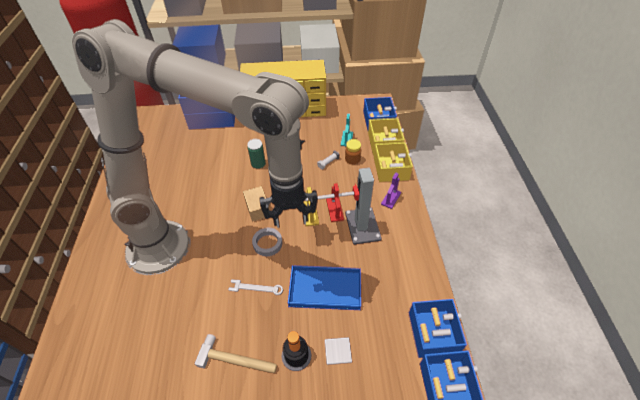

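View pics/k_s.png

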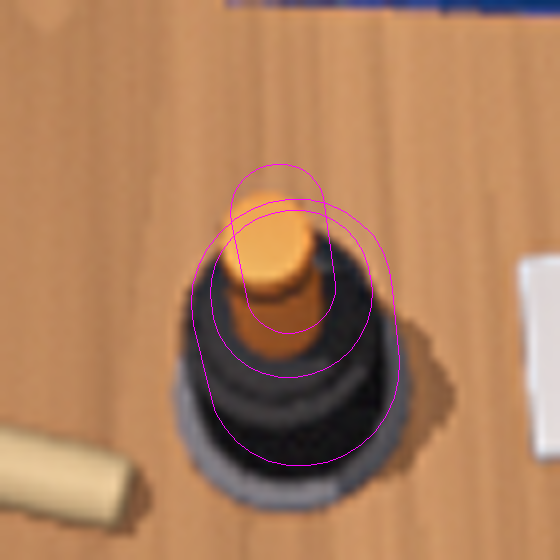

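View pics/k_t.png

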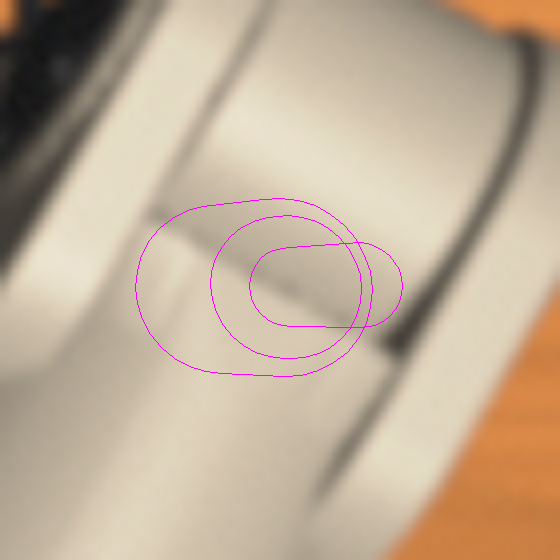

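View pics/f_t.png

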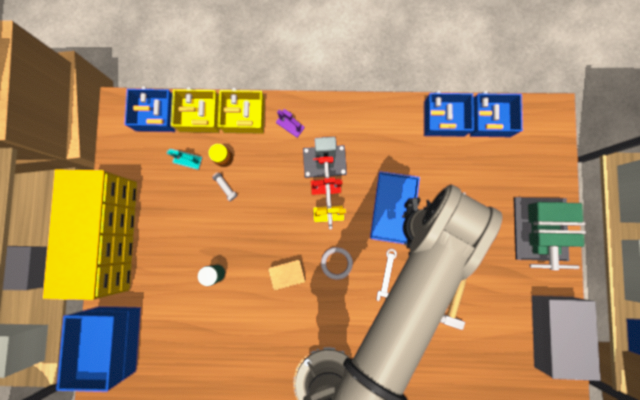

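```bash
python3 - <<'E'
from h import *
s=cam('side');t=cam('top');t["color"]=cv2.imread("pics/top0.png")
T=np.array([.462,-.395,.08]); a=around(s,T,35)
us=np.array([a[0]+268/8,a[1]+238/8])
print("top cap z.148: side",ray(s,[us],.148)[0],"top",ray(t,[(472.5,239.25)],.148)[0])
# fit orange barrel mask
def om(c,P,d):
    h=cv2.cvtColor(c["color"],cv2.COLOR_BGR2HSV).astype(int); u0,v0,u1,v1=around(c,P,d); print(u0,v0); m=np.zeros((400,640),bool)
    sub=h[v0:v1,u0:u1]; m[v0:v1,u0:u1]=(sub[...,0]<22)&(sub[...,1]>150)&(sub[...,2]>80); return m
o=r.outline_of("counter_mid","side")[0]["mask"]
ms=om(s,[.46,-.40,.12],16); mt=om(t,[.46,-.40,.13],14)
cv2.imwrite("pics/om.png",cv2.resize(np.hstack([ms[320:380,265:325],o[320:380,265:325],mt[210:270,440:500]]).astype(np.uint8)*255,None,fx=4,fy=4,interpolation=0))
for T in([.462,-.407,.08],[.458,-.405,.08]):
  T=np.array(T)
  it=[([cyl(15,-2,68),cyl(27,-10,-2),cyl(34,-80,-10)],T,np.eye(3),(255,0,255))]
  A=[]
  overlay(s,it,"a.png",around(s,[.46,-.4,.08],35),5);overlay(t,it,"b.png",around(t,[.46,-.4,.08],35),5)
  cv2.imwrite("pics/k_%d.png"%(T[0]*1000),np.hstack([cv2.imread("pics/a.png"),cv2.imread("pics/b.png")]))
E
```

```text
top cap z.148: side [ 0.45980331 -0.40535093  0.148     ] top [ 0.4589988  -0.40338763  0.148     ]
278 322
454 224
```

View pics/k_462.png

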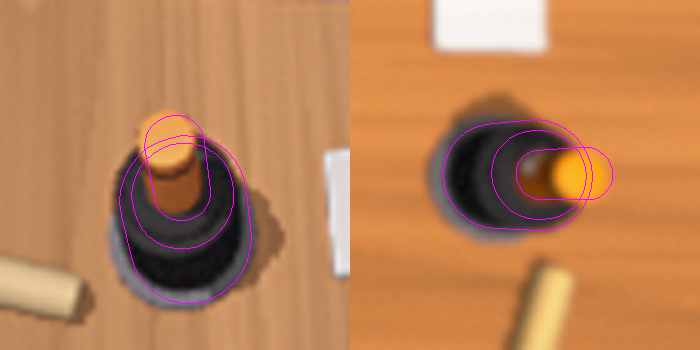

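View pics/k_458.png

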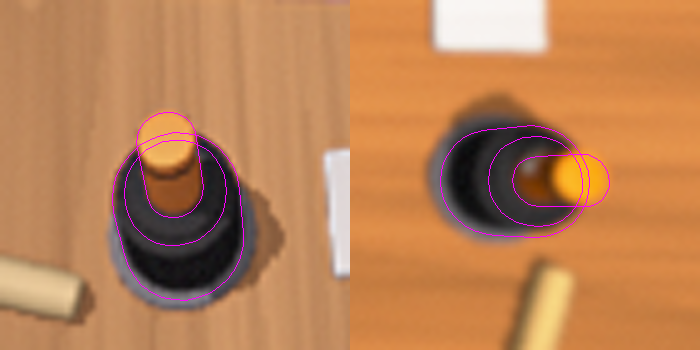

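jog_arm([
  {"dp": [-3, -50, -20], "rotation": [0, 0, 0], "jaw": 60},
  {"dp": [-3, -50, -20], "rotation": [0, 0, 0], "jaw": 60},
  {"dp": [-3, -50, -20], "rotation": [0, 0, 0], "jaw": 60},
  {"dp": [-3, -50, -20], "rotation": [0, 0, 0], "jaw": 60},
  {"dp": [-1, -25, 0], "rotation": [0, 0, 0], "jaw": 60},
])

```text
time_s: 18.8
tcp_pos: [0.4612, -0.4011, 0.2388]
eef_rot: [0.674, 0.738, -0.001, -0.002]
wrist_force: [0.5, -0.1, 0.7]
grip_width: 0.06
```

jog_arm([
  {"dp": [0, 0, 0], "rotation": [0, 0, 0], "jaw": 60},
  {"dp": [0, 0, 0], "rotation": [0, 0, 0], "jaw": 60},
  {"dp": [0, 0, 0], "rotation": [0, 0, 0], "jaw": 60},
])

```text
time_s: 19.18
tcp_pos: [0.4642, -0.3977, 0.2416]
eef_rot: [0.672, 0.74, 0.001, 0.0]
wrist_force: [0.8, 0.6, -0.3]
grip_width: 0.0597
```

```bash
python3 -c "
from h import *
o=st();print(np.round(o['joints'],2))
s=cam('side')
crop(s,'h1s.png',225,250,365,390,4);crop(s,'h1b.png',270,150,410,250,4)
"
```

```text
t 19.175 tcp [ 464.2 -397.7  241.6] jaw yaw 0.0964 toolz [ 0.001  0.001 -1.   ] F [ 0.8  0.6 -0.3] w 59.7
[ 0.14  0.54  0.88  1.33 -0.41  1.45  1.09]
```

View pics/h1s.png

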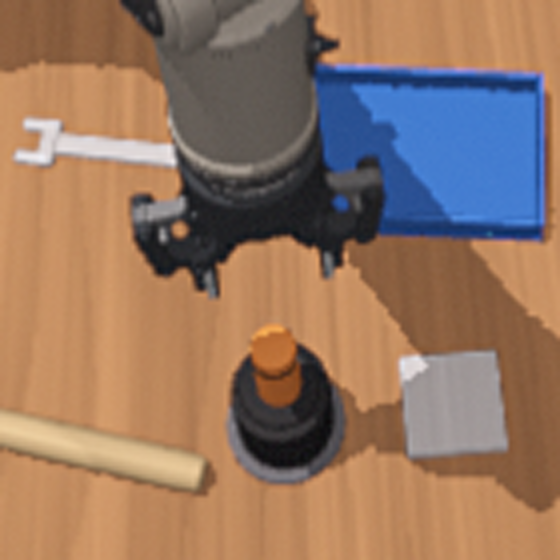

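View pics/h1b.png

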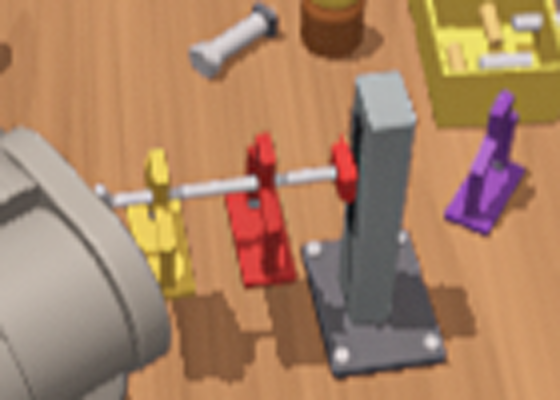

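jog_arm([
  {"dp": [-4.5, -6.5, 0], "rotation": [0, 0, 0], "jaw": 60},
  {"dp": [0, 0, -40], "rotation": [0, 0, 0], "jaw": 60},
  {"dp": [0, 0, -30], "rotation": [0, 0, 0], "jaw": 60},
  {"dp": [0, 0, 0], "rotation": [0, 0, 0], "jaw": 60},
  {"dp": [0, 0, 0], "rotation": [0, 0, 0], "jaw": 60},
])

```text
time_s: 19.85
tcp_pos: [0.4586, -0.407, 0.1728]
eef_rot: [0.673, 0.739, -0.0, 0.001]
wrist_force: [0.0, -0.5, -0.6]
grip_width: 0.0596
```

```bash
python3 -c "
from h import *
o=st();print(np.round(o['joints'],2))
s=cam('side');t=cam('top')
crop(s,'h2s.png',245,280,345,380,6)
T=np.array([.4595,-.4045,.08])
u=proj(s,[T+[0,0,.068],T+[0,0,-.002],o['tcp_pos']]);print(u)
"
```

```text
t 19.85 tcp [ 458.6 -407.   172.8] jaw yaw 0.0931 toolz [ 0.001 -0.002 -1.   ] F [ 0.  -0.5 -0.6] w 59.6
[ 0.16  0.59  0.86  1.45 -0.45  1.31  1.14]
[[293.36928505 336.43005364]
 [295.04532177 346.18176306]
 [292.38656953 333.7291845 ]]
```

View pics/h2s.png

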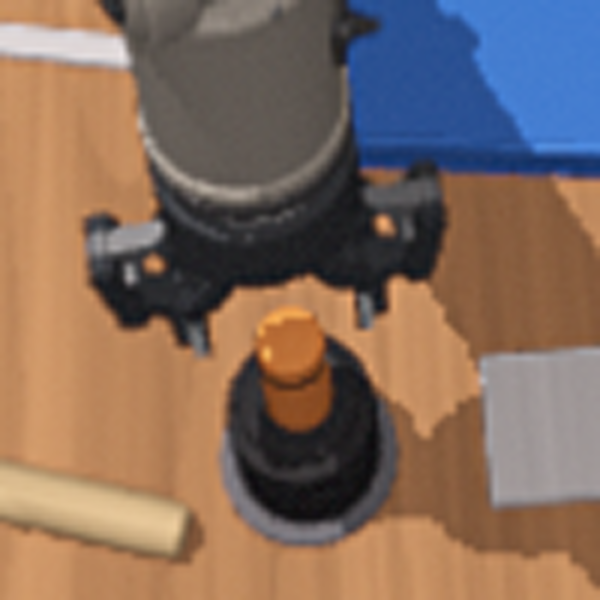

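jog_arm([
  {"dp": [1, 2, -30], "rotation": [0, 0, 0], "jaw": 60},
  {"dp": [0, 0, -30], "rotation": [0, 0, 0], "jaw": 60},
  {"dp": [0, 0, -15], "rotation": [0, 0, 0], "jaw": 60},
  {"dp": [0, 0, 0], "rotation": [0, 0, 0], "jaw": 60},
  {"dp": [0, 0, 0], "rotation": [0, 0, 0], "jaw": 60},
])

```text
time_s: 20.58
tcp_pos: [0.4599, -0.4052, 0.0979]
eef_rot: [0.673, 0.739, -0.0, 0.001]
wrist_force: [-0.6, 0.5, 0.3]
grip_width: 0.0602
```

```bash
python3 -c "
from h import *
o=st();print(np.round(o['joints'],2))
s=cam('side');t=cam('top')
crop(s,'h3s.png',245,280,345,380,6)
"
```

```text
t 20.575 tcp [ 459.9 -405.2   97.9] jaw yaw 0.0931 toolz [ 0.002 -0.002 -1.   ] F [-0.6  0.5  0.3] w 60.2
[ 0.17  0.65  0.82  1.54 -0.5   1.17  1.18]
```

View pics/h3s.png

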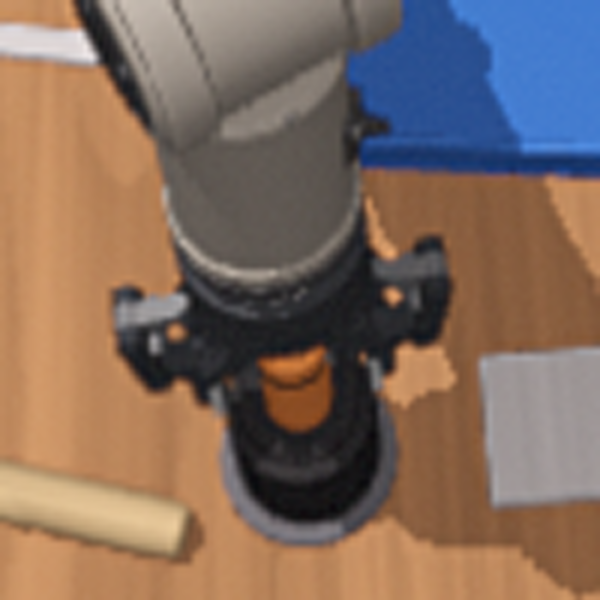

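jog_arm([
  {"dp": [0, 0, 0], "rotation": [0, 0, 0], "jaw": 20},
  {"dp": [0, 0, 0], "rotation": [0, 0, 0], "jaw": 20},
  {"dp": [0, 0, 0], "rotation": [0, 0, 0], "jaw": 15},
  {"dp": [0, 0, 0], "rotation": [0, 0, 0], "jaw": 15},
], newtons=60)

```text
time_s: 21.18
tcp_pos: [0.4597, -0.4045, 0.0971]
eef_rot: [0.673, 0.739, 0.0, 0.001]
wrist_force: [0.6, 0.8, 4.5]
grip_width: 0.0286
```

jog_arm([
  {"dp": [0, 0, 15], "rotation": [0, 0, 0], "jaw": 15},
  {"dp": [0, 0, 25], "rotation": [0, 0, 0], "jaw": 15},
  {"dp": [0, 0, 25], "rotation": [0, 0, 0], "jaw": 15},
  {"dp": [0, 0, 10], "rotation": [0, 0, 0], "jaw": 15},
  {"dp": [0, 0, 0], "rotation": [0, 0, 0], "jaw": 15},
])

```text
time_s: 21.8
tcp_pos: [0.4593, -0.4042, 0.1717]
eef_rot: [0.673, 0.739, 0.0, 0.0]
wrist_force: [-0.1, 0.5, -2.0]
grip_width: 0.0286
```

```bash
python3 -c "
from h import *
o=st();print(np.round(o['joints'],2))
s=cam('side');t=cam('top')
crop(s,'h4s.png',245,260,365,380,5)
crop(s,'h4b.png',270,150,410,250,4)
"
```

```text
t 21.8 tcp [ 459.3 -404.2  171.7] jaw yaw 0.093 toolz [ 0.001 -0.    -1.   ] F [-0.1  0.5 -2. ] w 28.6
[ 0.15  0.59  0.86  1.45 -0.45  1.31  1.13]
```

View pics/h4s.png

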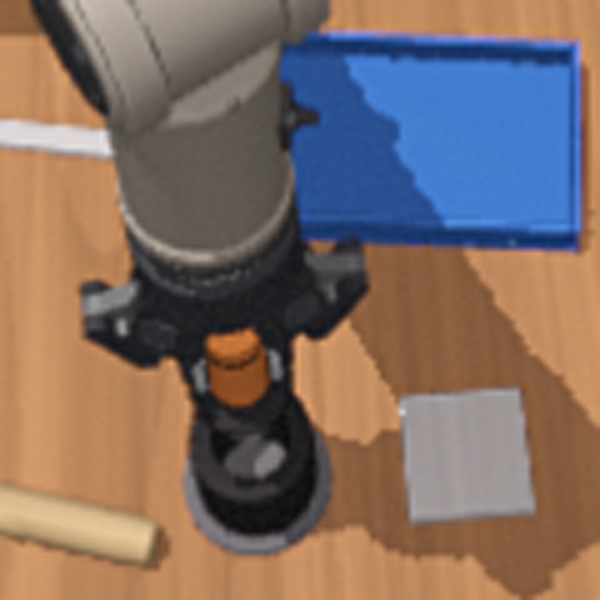

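View pics/h4b.png

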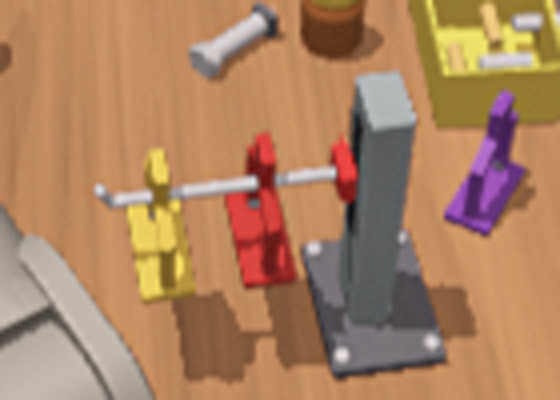

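jog_arm([
  {"dp": [0, 0, 8], "rotation": [0, 0, 0], "jaw": 15},
  {"dp": [38, 0, 0], "rotation": [0, 0, 0], "jaw": 15},
  {"dp": [40, 1, 0], "rotation": [0, 0, 0], "jaw": 15},
  {"dp": [40, 1, 0], "rotation": [0, 0, 0], "jaw": 15},
  {"dp": [0, 0, 0], "rotation": [0, 0, 0], "jaw": 15},
])

```text
time_s: 22.52
tcp_pos: [0.5812, -0.3994, 0.1773]
eef_rot: [0.671, 0.741, 0.001, -0.001]
wrist_force: [-0.5, 0.3, -2.4]
grip_width: 0.0291
```

jog_arm([
  {"dp": [0, 0, -30], "rotation": [0, 0, 0], "jaw": 15},
  {"dp": [0, 0, -30], "rotation": [0, 0, 0], "jaw": 15},
  {"dp": [0, 0, -15], "rotation": [0, 0, 0], "jaw": 15},
  {"dp": [0, 0, 0], "rotation": [0, 0, 0], "jaw": 15},
  {"dp": [0, 0, 0], "rotation": [0, 0, 0], "jaw": 15},
])

```text
time_s: 23.15
tcp_pos: [0.5777, -0.403, 0.1059]
eef_rot: [0.673, 0.739, -0.0, 0.001]
wrist_force: [0.5, -0.6, -1.2]
grip_width: 0.0289
```

```bash
python3 -c "
from h import *
o=st();print(np.round(o['joints'],2))
s=cam('side');t=cam('top')
crop(s,'h5s.png',265,250,385,370,5)
crop(s,'h5b.png',270,150,410,250,4)
"
```

```text
t 23.15 tcp [ 577.7 -403.   105.9] jaw yaw 0.093 toolz [ 0.002 -0.002 -1.   ] F [ 0.5 -0.6 -1.2] w 28.9
[ 0.18  0.82  0.78  1.22 -0.56  1.32  1.02]
```

View pics/h5s.png

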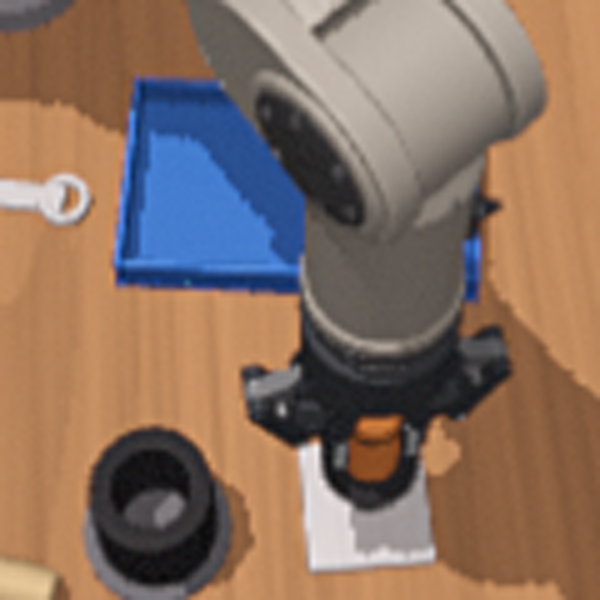

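View pics/h5b.png

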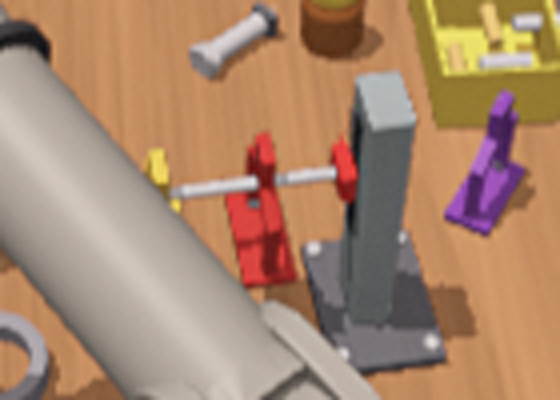

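jog_arm([
  {"dp": [0, 0, -8], "rotation": [0, 0, 0], "jaw": 15},
  {"dp": [0, 0, -4], "rotation": [0, 0, 0], "jaw": 15},
  {"dp": [0, 0, -4], "rotation": [0, 0, 0], "jaw": 15},
  {"dp": [0, 0, 0], "rotation": [0, 0, 0], "jaw": 15},
  {"dp": [0, 0, 0], "rotation": [0, 0, 0], "jaw": 15},
])

```text
time_s: 23.88
tcp_pos: [0.5774, -0.4022, 0.0889]
eef_rot: [0.673, 0.739, 0.0, 0.0]
wrist_force: [-0.2, 0.4, 1.7]
grip_width: 0.0285
```

jog_arm([
  {"dp": [0, 0, -2], "rotation": [0, 0, 0], "jaw": 15},
  {"dp": [0, 0, -1], "rotation": [0, 0, 0], "jaw": 15},
  {"dp": [0, 0, 0], "rotation": [0, 0, 0], "jaw": 15},
])

```text
time_s: 24.25
tcp_pos: [0.5774, -0.4023, 0.0861]
eef_rot: [0.673, 0.739, 0.0, 0.0]
wrist_force: [-1.3, 1.7, 5.0]
grip_width: 0.0285
```

jog_arm([
  {"dp": [0, 0, -1], "rotation": [0, 0, 0], "jaw": 15},
  {"dp": [0, 0, -1], "rotation": [0, 0, 0], "jaw": 15},
  {"dp": [0, 0, 0], "rotation": [0, 0, 0], "jaw": 15},
  {"dp": [0, 0, 0], "rotation": [0, 0, 0], "jaw": 15},
])

```text
time_s: 24.75
tcp_pos: [0.5774, -0.4026, 0.0859]
eef_rot: [0.673, 0.739, 0.0, 0.001]
wrist_force: [-1.8, 1.7, 11.8]
grip_width: 0.0287
```

```bash
python3 -c "
from h import *
st()
s=cam('side');st();cam('side');st()
crop(s,'h6b.png',270,150,410,250,4)
"
```

```text
t 24.75 tcp [ 577.4 -402.6   85.9] jaw yaw 0.0933 toolz [ 0.001 -0.001 -1.   ] F [-1.8  1.7 11.8] w 28.7
t 24.8 tcp [ 577.5 -402.6   85.9] jaw yaw 0.0933 toolz [ 0.002 -0.001 -1.   ] F [-3.2  2.  11. ] w 29.0
t 24.85 tcp [ 577.4 -402.6   86. ] jaw yaw 0.0933 toolz [ 0.001 -0.001 -1.   ] F [-2.6  2.3 10.9] w 28.9
```

View pics/h6b.png

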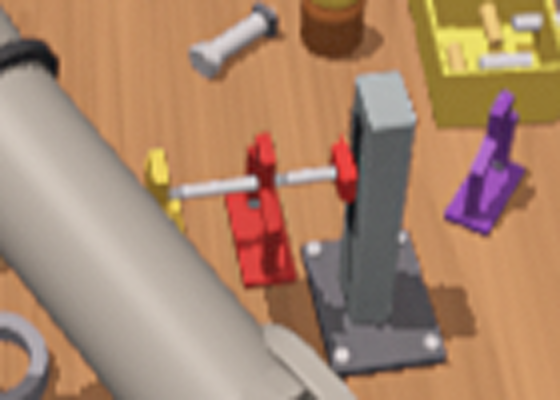

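jog_arm([
  {"dp": [0, 0, 6], "rotation": [0, 0, 0], "jaw": 15},
  {"dp": [0, 0, 24], "rotation": [0, 0, 0], "jaw": 15},
  {"dp": [0, 0, 35], "rotation": [0, 0, 0], "jaw": 15},
  {"dp": [0, 0, 35], "rotation": [0, 0, 0], "jaw": 15},
  {"dp": [0, 0, 0], "rotation": [0, 0, 0], "jaw": 15},
])

```text
time_s: 25.48
tcp_pos: [0.5782, -0.4037, 0.1859]
eef_rot: [0.673, 0.739, -0.0, 0.003]
wrist_force: [0.1, -0.1, -1.1]
grip_width: 0.0286
```

```bash
python3 - <<'E'
from h import *
o=st()
s=cam('side');t=cam('top')
T=np.array([.4597,-.4045,.0])
it=[([cyl(34,0,70),cyl(21,70,70)],T,np.eye(3),(255,0,255)),([cyl(13,0,0)],o["tcp_pos"]-[0,0,.084],np.eye(3),(0,255,0))]
overlay(s,it,"j_s.png",around(s,[.5,-.404,.06],50),7)
overlay(t,it,"j_t.png",around(t,[.48,-.404,.06],50),7)
E
```

```text
t 25.475 tcp [ 578.2 -403.7  185.9] jaw yaw 0.0933 toolz [ 0.004 -0.004 -1.   ] F [ 0.1 -0.1 -1.1] w 28.6
```

View pics/j_s.png

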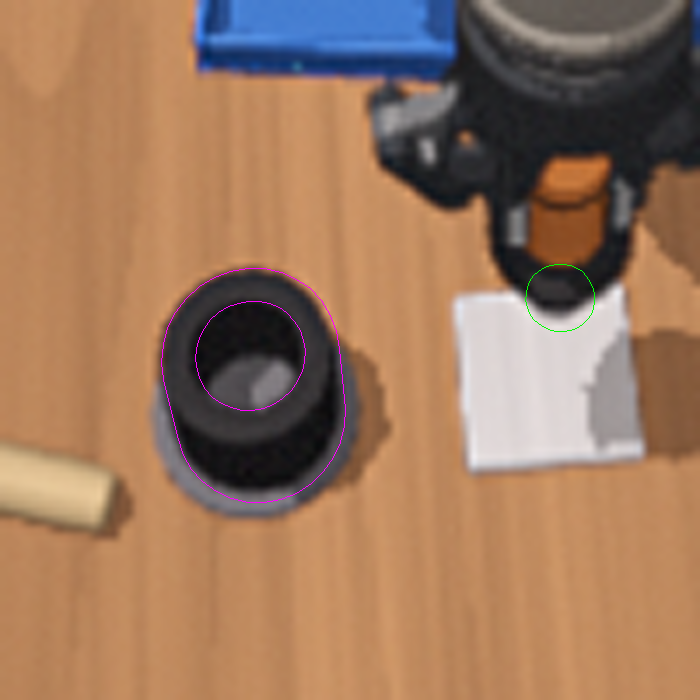

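View pics/j_t.png

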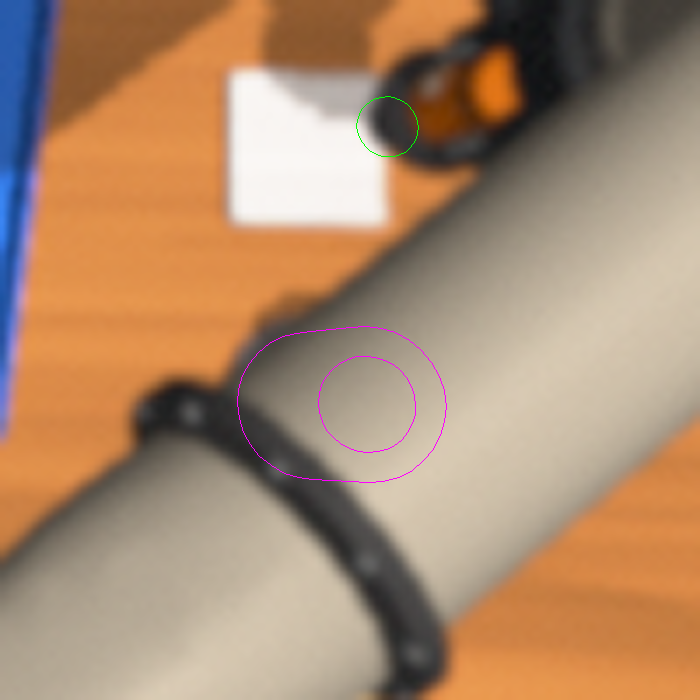

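jog_arm([
  {"dp": [-39, 0, 0], "rotation": [0, 0, 0], "jaw": 15},
  {"dp": [-40, 0, 0], "rotation": [0, 0, 0], "jaw": 15},
  {"dp": [-39, -1, 0], "rotation": [0, 0, 0], "jaw": 15},
  {"dp": [0, 0, 0], "rotation": [0, 0, 0], "jaw": 15},
  {"dp": [0, 0, 0], "rotation": [0, 0, 0], "jaw": 15},
])

```text
time_s: 26.2
tcp_pos: [0.4597, -0.4018, 0.1817]
eef_rot: [0.673, 0.739, 0.001, -0.001]
wrist_force: [1.0, 1.1, -1.2]
grip_width: 0.0287
```

jog_arm([
  {"dp": [0, 0, 0], "rotation": [0, 0, 0], "jaw": 15},
  {"dp": [0, 0, 0], "rotation": [0, 0, 0], "jaw": 15},
])

```text
time_s: 26.45
tcp_pos: [0.4603, -0.4027, 0.1828]
eef_rot: [0.673, 0.74, -0.0, -0.0]
wrist_force: [0.2, -1.0, -2.2]
grip_width: 0.0286
```

```bash
python3 - <<'E'
from h import *
o=st()
s=cam('side')
crop(s,"j2.png",245,270,345,370,6)
E
```

```text
t 26.45 tcp [ 460.3 -402.7  182.8] jaw yaw 0.0949 toolz [-0.001  0.    -1.   ] F [ 0.2 -1.  -2.2] w 28.6
```

View pics/j2.png

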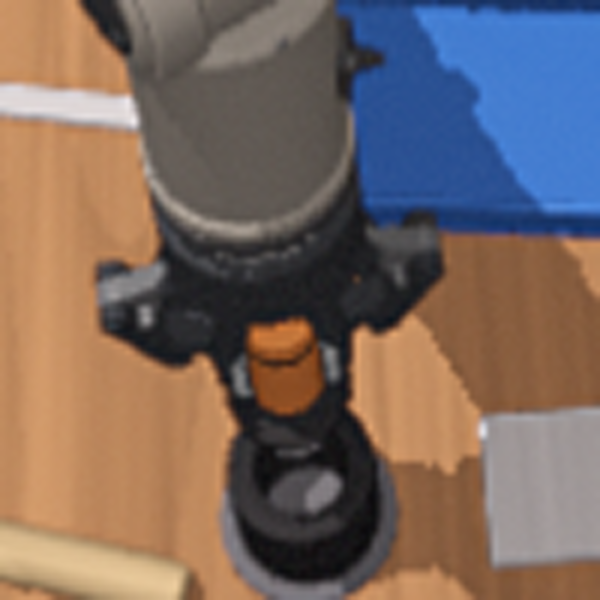

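jog_arm([
  {"dp": [-1, -2, -20], "rotation": [0, 0, 0], "jaw": 15},
  {"dp": [0, 0, -25], "rotation": [0, 0, 0], "jaw": 15},
  {"dp": [0, 0, -25], "rotation": [0, 0, 0], "jaw": 15},
  {"dp": [0, 0, -11], "rotation": [0, 0, 0], "jaw": 15},
  {"dp": [0, 0, 0], "rotation": [0, 0, 0], "jaw": 15},
])

```text
time_s: 27.12
tcp_pos: [0.4582, -0.4048, 0.1017]
eef_rot: [0.673, 0.739, -0.0, -0.001]
wrist_force: [-0.9, -0.5, -1.6]
grip_width: 0.0284
```

jog_arm([
  {"dp": [0, 0, -2], "rotation": [0, 0, 0], "jaw": 15},
  {"dp": [0, 0, -2], "rotation": [0, 0, 0], "jaw": 15},
  {"dp": [0, 0, 0], "rotation": [0, 0, 0], "jaw": 15},
])

```text
time_s: 27.5
tcp_pos: [0.4584, -0.4052, 0.0987]
eef_rot: [0.673, 0.739, 0.0, 0.0]
wrist_force: [0.6, 0.4, -1.1]
grip_width: 0.0286
```

jog_arm([
  {"dp": [1, 1, -1], "rotation": [0, 0, 0], "jaw": 15},
  {"dp": [0, 0, -1], "rotation": [0, 0, 0], "jaw": 15},
  {"dp": [0, 0, 0], "rotation": [0, 0, 0], "jaw": 15},
])

```text
time_s: 27.88
tcp_pos: [0.4596, -0.404, 0.0971]
eef_rot: [0.673, 0.739, 0.0, 0.0]
wrist_force: [0.7, 2.8, 4.4]
grip_width: 0.0285
```

Collar is on the rim. Release and lift.

jog_arm([
  {"dp": [0, 0, 0], "rotation": [0, 0, 0], "jaw": 32},
  {"dp": [0, 0, 0], "rotation": [0, 0, 0], "jaw": 60},
  {"dp": [0, 0, 0], "rotation": [0, 0, 0], "jaw": 60},
  {"dp": [0, 0, 15], "rotation": [0, 0, 0], "jaw": 60},
  {"dp": [0, 0, 30], "rotation": [0, 0, 0], "jaw": 60},
])

```text
time_s: 28.5
tcp_pos: [0.4588, -0.4034, 0.1414]
eef_rot: [0.673, 0.739, -0.0, -0.001]
wrist_force: [0.5, 0.6, -0.0]
grip_width: 0.0601
```

jog_arm([
  {"dp": [0, 0, 40], "rotation": [0, 0, 0], "jaw": 60},
  {"dp": [0, 0, 45], "rotation": [0, 0, 0], "jaw": 50},
  {"dp": [0, 20, 45], "rotation": [0, 0, 0], "jaw": 50},
  {"dp": [0, 50, 40], "rotation": [0, 0, 0], "jaw": 50},
  {"dp": [0, 50, 0], "rotation": [0, 0, 0], "jaw": 50},
])

```text
time_s: 29.12
tcp_pos: [0.46, -0.2869, 0.3151]
eef_rot: [0.674, 0.738, 0.001, 0.004]
wrist_force: [0.8, 0.1, -0.1]
grip_width: 0.0501
```

```bash
python3 - <<'E'
from h import *
o=st()
s=cam('side');crop(s,"j3.png",245,270,345,370,6);crop(s,'j3b.png',250,130,410,250,5)
E
```

```text
t 29.125 tcp [ 460.  -286.9  315.1] jaw yaw 0.0904 toolz [ 0.007 -0.005 -1.   ] F [ 0.8  0.1 -0.1] w 50.1
```

View pics/j3.png

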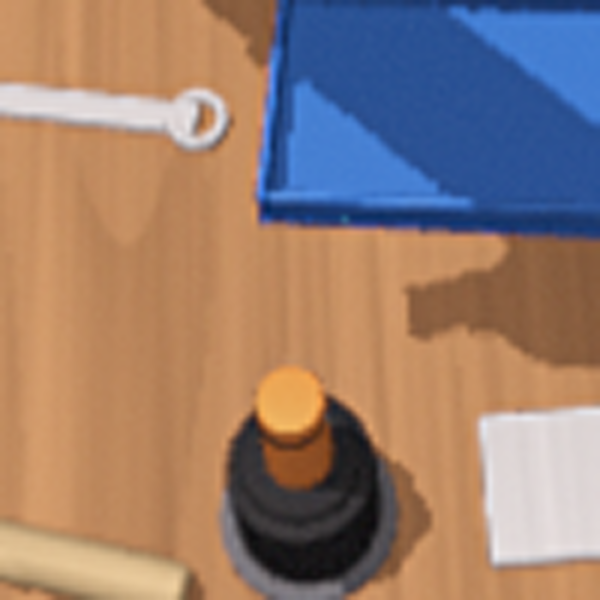

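View pics/j3b.png

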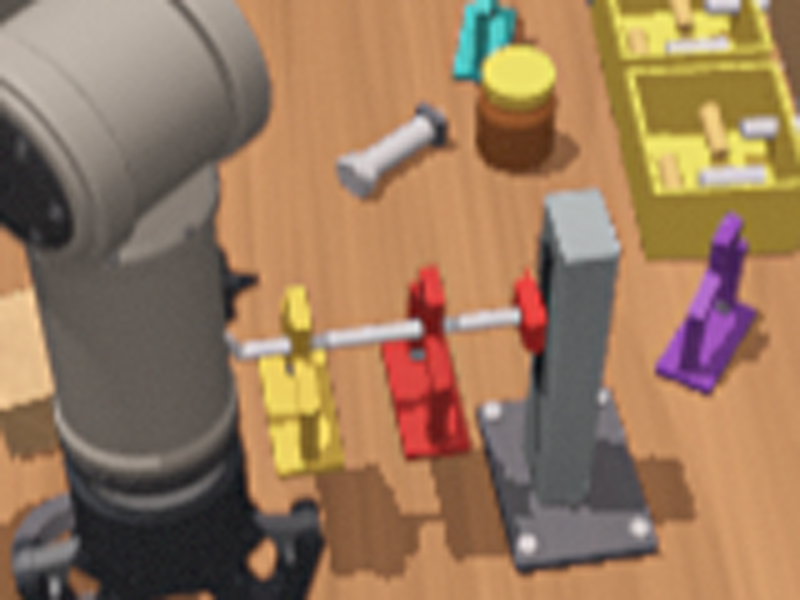

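jog_arm([
  {"dp": [12, 58, 5], "rotation": [0, 0, 0], "jaw": 50},
  {"dp": [12, 58, 5], "rotation": [0, 0, 0], "jaw": 50},
  {"dp": [14, 58, 0], "rotation": [0, 0, 0], "jaw": 50},
  {"dp": [14, 58, 0], "rotation": [0, 0, 0], "jaw": 50},
  {"dp": [14, 55, 0], "rotation": [0, 0, 0], "jaw": 50},
])

```text
time_s: 29.8
tcp_pos: [0.5256, 0.0034, 0.3215]
eef_rot: [0.673, 0.739, 0.001, 0.0]
wrist_force: [0.4, -1.1, -0.5]
grip_width: 0.05
```

jog_arm([
  {"dp": [0, 0, 0], "rotation": [0, 0, 0], "jaw": 50},
  {"dp": [0, 0, 0], "rotation": [0, 0, 0], "jaw": 50},
  {"dp": [0, 0, 0], "rotation": [0, 0, 0], "jaw": 50},
])

```text
time_s: 30.18
tcp_pos: [0.525, -0.0007, 0.321]
eef_rot: [0.675, 0.738, 0.0, 0.0]
wrist_force: [0.2, -0.4, -0.2]
grip_width: 0.0496
```

```bash
python3 - <<'E'
from h import *
o=st();print(np.round(o['joints'],2))
s=cam('side')
for z in (.172,.175,.178):
    lo,hi=YLO; m=cmask(s,lo,hi,around(s,[.526,.006,z],30)); q,e=fit([s],[m],STIR,(.526,.006,.09),z); print(z,q,e,m.sum())
it=[(STIR,np.array([.526,.0055,.1745]),rz(.093),(255,255,255))]
overlay(s,it,"j4.png",around(s,[.526,.006,.175],35),8)
E
```

```text
t 30.175 tcp [525.   -0.7 321. ] jaw yaw 0.0892 toolz [ 0.001 -0.    -1.   ] F [ 0.2 -0.4 -0.2] w 49.6
[-0.67  0.28  0.85  1.43 -0.21  1.53  0.26]
0.172 [0.5244503  0.01776262 0.02906591] 0.186494762288477 365
0.175 [0.52436967 0.0152993  0.02627594] 0.19062046736502816 365
0.178 [0.52441481 0.01293875 0.02468493] 0.19542304593070103 365
```

View pics/j4.png

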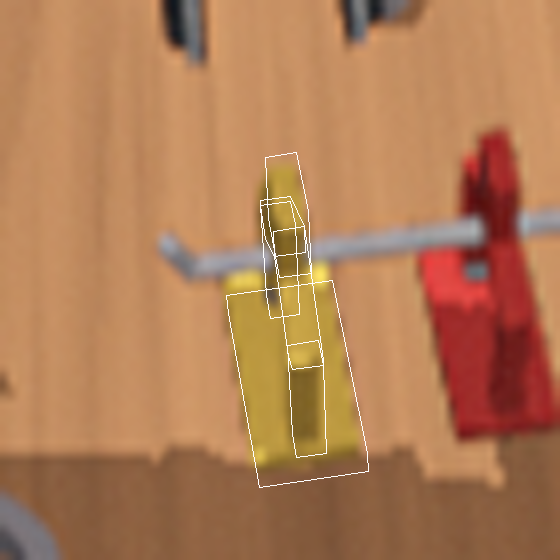

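jog_arm([
  {"dp": [0, 5, 0], "rotation": [0, 0, 0], "jaw": 50},
  {"dp": [0, 0, -45], "rotation": [0, 0, 0], "jaw": 50},
  {"dp": [0, 0, -40], "rotation": [0, 0, 0], "jaw": 50},
  {"dp": [0, 0, -27], "rotation": [0, 0, 0], "jaw": 50},
  {"dp": [0, 0, 0], "rotation": [0, 0, 0], "jaw": 50},
])

```text
time_s: 30.85
tcp_pos: [0.5238, 0.0069, 0.2067]
eef_rot: [0.674, 0.739, -0.001, -0.002]
wrist_force: [0.1, 0.2, 0.8]
grip_width: 0.05
```

jog_arm([
  {"dp": [0, 0, 0], "rotation": [0, 0, 0], "jaw": 50},
  {"dp": [0, 0, 0], "rotation": [0, 0, 0], "jaw": 50},
])

```text
time_s: 31.1
tcp_pos: [0.5263, 0.0065, 0.2099]
eef_rot: [0.674, 0.739, 0.001, 0.001]
wrist_force: [-0.9, 0.2, 0.2]
grip_width: 0.05
```

```bash
python3 - <<'E'
from h import *
o=st()
s=cam('side');crop(s,"j5.png",260,140,380,260,6)
E
```

```text
t 31.1 tcp [526.3   6.5 209.9] jaw yaw 0.0929 toolz [ 0.003  0.    -1.   ] F [-0.9  0.2  0.2] w 50.0
```

View pics/j5.png

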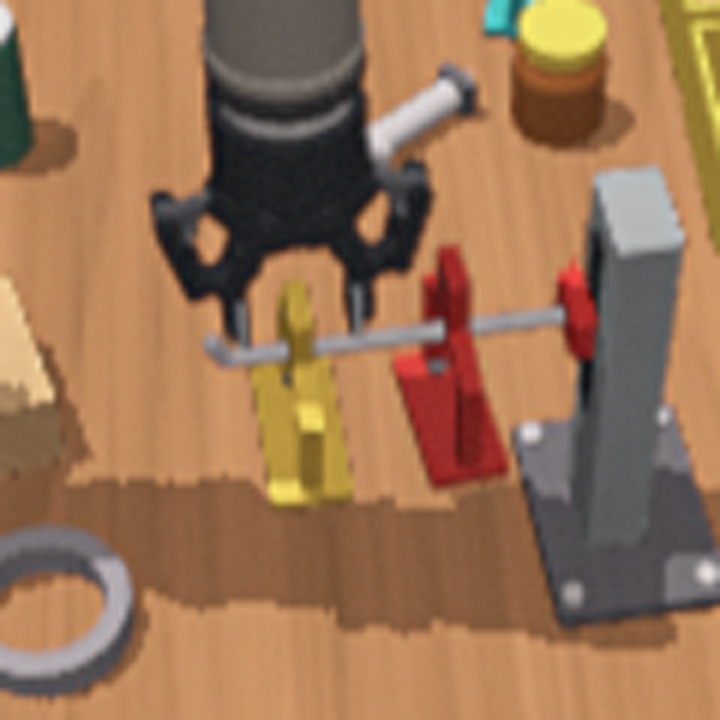

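jog_arm([
  {"dp": [0, 0, 0], "rotation": [0, 0, 0], "jaw": 20},
  {"dp": [0, 0, 0], "rotation": [0, 0, 0], "jaw": 0},
  {"dp": [0, 0, 0], "rotation": [0, 0, 0], "jaw": 0},
  {"dp": [0, 0, 0], "rotation": [0, 0, 0], "jaw": 0},
], newtons=40)

```text
time_s: 31.65
tcp_pos: [0.5255, 0.0068, 0.2084]
eef_rot: [0.673, 0.739, 0.0, 0.0]
wrist_force: [-0.5, 0.9, -0.8]
grip_width: 0.0111
```

jog_arm([
  {"dp": [0, 0, 6], "rotation": [0, 0, 0], "jaw": 0},
  {"dp": [0, 0, 12], "rotation": [0, 0, 0], "jaw": 0},
  {"dp": [0, 0, 18], "rotation": [0, 0, 0], "jaw": 0},
  {"dp": [0, 0, 18], "rotation": [0, 0, 0], "jaw": 0},
  {"dp": [0, 0, 0], "rotation": [0, 0, 0], "jaw": 0},
])

```text
time_s: 32.28
tcp_pos: [0.526, 0.0062, 0.2637]
eef_rot: [0.674, 0.739, 0.001, 0.001]
wrist_force: [-0.7, -0.2, -3.5]
grip_width: 0.0114
```

```bash
python3 - <<'E'
from h import *
o=st()
s=cam('side');crop(s,"j6.png",260,140,380,260,6)
E
```

```text
t 32.275 tcp [526.    6.2 263.7] jaw yaw 0.0928 toolz [ 0.003 -0.    -1.   ] F [-0.7 -0.2 -3.5] w 11.4
```

View pics/j6.png

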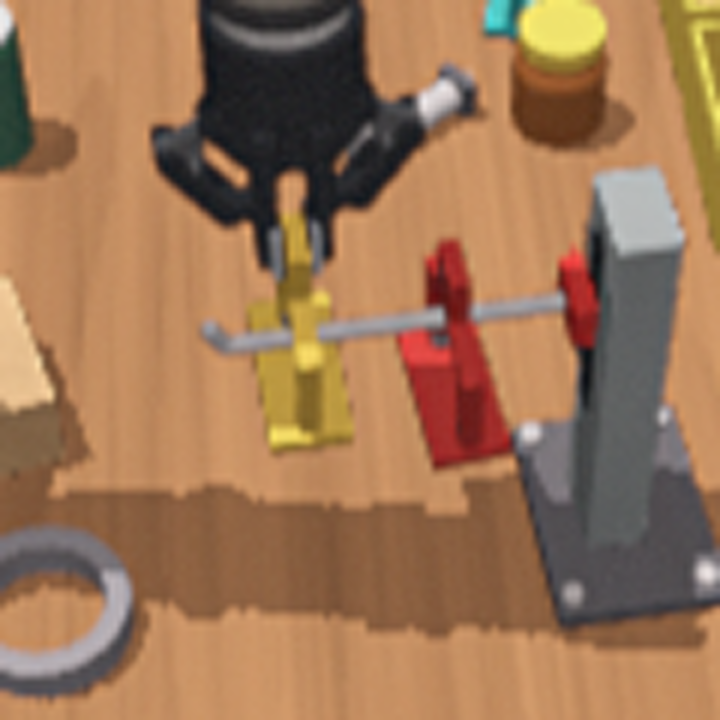

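jog_arm([
  {"dp": [-20, -1.5, 0], "rotation": [0, 0, 0], "jaw": 0},
  {"dp": [-25, -2, 0], "rotation": [0, 0, 0], "jaw": 0},
  {"dp": [-25, -2, 0], "rotation": [0, 0, 0], "jaw": 0},
  {"dp": [-28, -2, 0], "rotation": [0, 0, 0], "jaw": 0},
  {"dp": [0, 0, 0], "rotation": [0, 0, 0], "jaw": 0},
])

```text
time_s: 32.95
tcp_pos: [0.4247, -0.001, 0.2613]
eef_rot: [0.673, 0.739, -0.0, -0.002]
wrist_force: [1.2, -0.8, -2.4]
grip_width: 0.0114
```

```bash
cat >> h.py <<'E'
def fit_roll(col,o,dz=-.032,cams=("side",)):
    "pose of a held hanger: x,y from tcp fixed jaw-wise; fit (t along jaw-normal, dz, roll)"
    cs=[cam(n) for n in cams]; lo,hi=RLO if col=="red" else YLO
    a=np.arctan2(*R.from_quat(o["eef_rot"]).as_matrix()[[1,0],1]); a=(a+np.pi/2)%np.pi-np.pi/2
    P=o["tcp_pos"]
    ms=[cmask(c,lo,hi,around(c,P+[0,0,-.05],32)).astype(float) for c in cs]
    def pose(q):
        Rm=rz(a)@R.from_euler('x',q[2]).as_matrix()
        piv=P+rz(a)@np.array([0,q[0],0])+[0,0,.014]   # lug centre z = mid+46
        return piv-Rm@np.array([0,0,.046+q[1]]),Rm
    def f(q):
        T,Rm=pose(q); return sum(np.abs(render(c,STIR,T,Rm)-m).sum()/m.sum() for c,m in zip(cs,ms))
    best=None
    for r0 in(-.15,0,.15):
        q0=np.array([0,0,r0]);S=np.vstack([q0,q0+[.006,0,0],q0+[0,.006,0],q0+[0,0,.08]])
        b=minimize(f,q0,method='Nelder-Mead',options=dict(initial_simplex=S,xatol=2e-4,fatol=1e-4))
        if best is None or b.fun<best.fun: best=b
    T,Rm=pose(best.x); print("roll fit q",np.round(best.x,4),"err",round(best.fun,3),"mid",np.round(T,4),"jawyaw",round(a,3))
    overlay(cs[0],[(STIR,T,Rm,(255,255,255))],"roll.png",around(cs[0],P+[0,0,-.05],40),8)
E
python3 - <<'E'
from h import *
o=st()
fit_roll('yellow',o)
E
```

```text
t 32.95 tcp [424.7  -1.  261.3] jaw yaw 0.0934 toolz [-0.003  0.002 -1.   ] F [ 1.2 -0.8 -2.4] w 11.4
roll fit q [0.0157 0.0314 0.1365] err 0.162 mid [0.4222 0.0251 0.1986] jawyaw 0.093
```

View pics/roll.png

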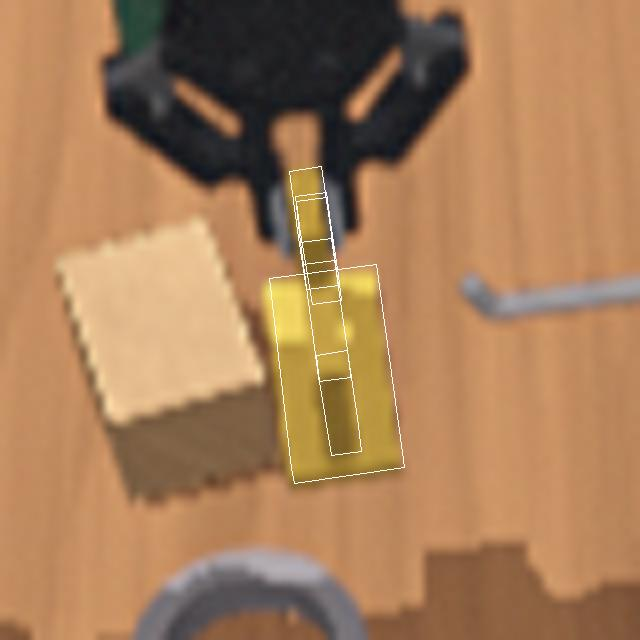

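```bash
python3 - <<'E'
import re
s=open('h.py').read()
s=s.replace("return sum(np.abs(render(c,STIR,T,Rm)-m).sum()/m.sum() for c,m in zip(cs,ms))","return sum(np.abs(render(c,STIR,T,Rm)-m).sum()/m.sum() for c,m in zip(cs,ms))+(q[1]/.005)**2*.05+(q[0]/.006)**2*.05")
open('h.py','w').write(s)
E
python3 - <<'E'
from h import *
o=st()
fit_roll('yellow',o)
t=cam('top');crop(t,"k1.png",280,170,380,270,6)
E
```

```text
t 33.0 tcp [426.3  -0.7 261.7] jaw yaw 0.0935 toolz [-0.001  0.001 -1.   ] F [ 1.  -1.1 -2.6] w 11.1
roll fit q [-0.0004  0.0006  0.0849] err 0.176 mid [0.4259 0.0028 0.2293] jawyaw 0.094
```

View pics/roll.png

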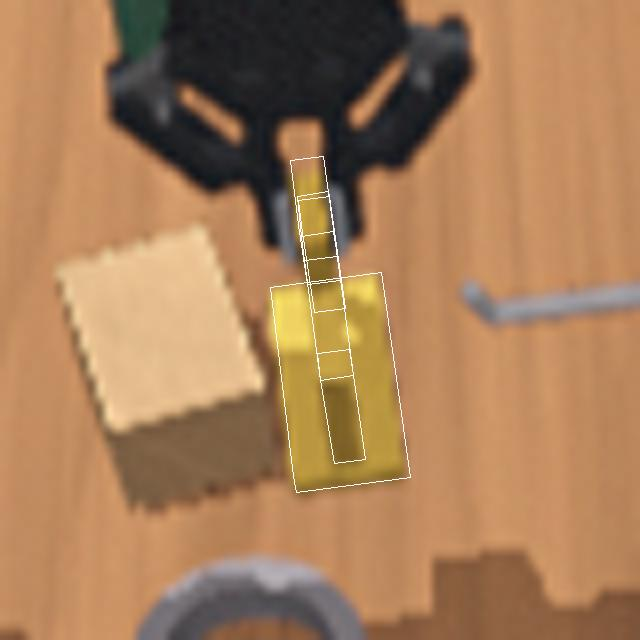

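View pics/k1.png

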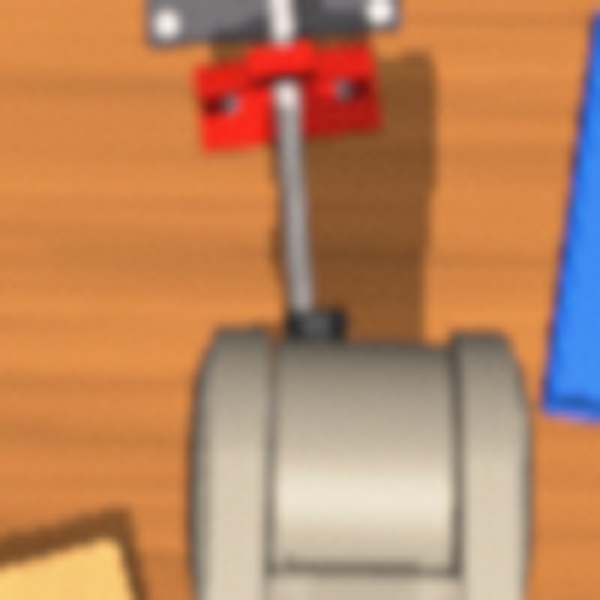

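jog_arm([
  {"dp": [0, -40, 0], "rotation": [0, 0, -0.045], "jaw": 0},
  {"dp": [0, -50, 0], "rotation": [0, 0, -0.045], "jaw": 0},
  {"dp": [10, -50, 0], "rotation": [0, 0, -0.045], "jaw": 0},
  {"dp": [35, -30, 0], "rotation": [0, 0, -0.045], "jaw": 0},
  {"dp": [45, -20, 0], "rotation": [0, 0, -0.047], "jaw": 0},
])

```text
time_s: 33.72
tcp_pos: [0.5186, -0.1932, 0.2622]
eef_rot: [0.754, 0.657, -0.001, 0.001]
wrist_force: [1.2, 1.6, -0.7]
grip_width: 0.0114
```

jog_arm([
  {"dp": [45, -15, 0], "rotation": [-0.03, 0.004, 0], "jaw": 0},
  {"dp": [45, -6, 0], "rotation": [-0.03, 0.004, 0], "jaw": 0},
  {"dp": [0, 0, 0], "rotation": [-0.03, 0.004, 0], "jaw": 0},
  {"dp": [0, 0, 0], "rotation": [0, 0, 0], "jaw": 0},
  {"dp": [0, 0, 0], "rotation": [0, 0, 0], "jaw": 0},
])

```text
time_s: 34.35
tcp_pos: [0.6064, -0.2123, 0.2625]
eef_rot: [0.752, 0.657, -0.034, 0.03]
wrist_force: [-1.4, 0.5, -1.9]
grip_width: 0.0111
```

```bash
python3 - <<'E'
from h import *
o=st();print(np.round(o['joints'],2))
fit_roll('yellow',o)
s=cam('side');crop(s,"k2.png",260,180,400,320,5)
E
```

```text
t 34.35 tcp [ 606.4 -212.3  262.5] jaw yaw -0.135 toolz [-0.012 -0.09  -0.996] F [-1.4  0.5 -1.9] w 11.1
[-0.28  0.62  0.98  1.21 -0.43  1.51  0.47]
roll fit q [-0.0005  0.0011  0.012 ] err 0.181 mid [ 0.6064 -0.2121  0.2294] jawyaw -0.135
```

View pics/roll.png

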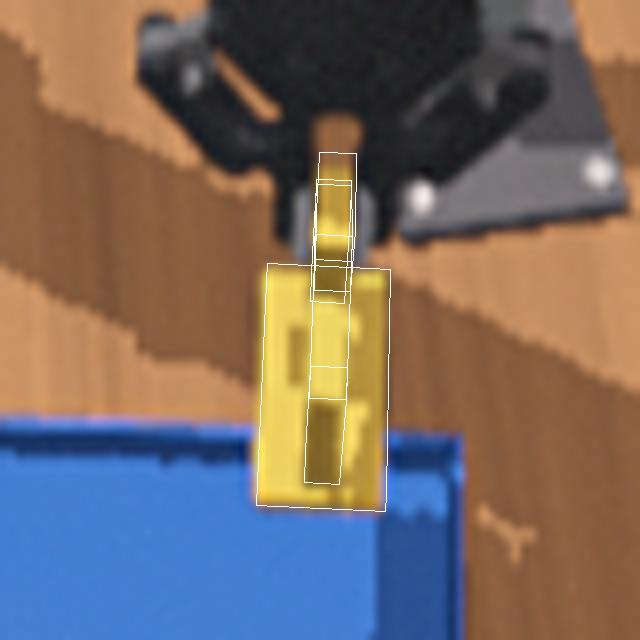

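View pics/k2.png

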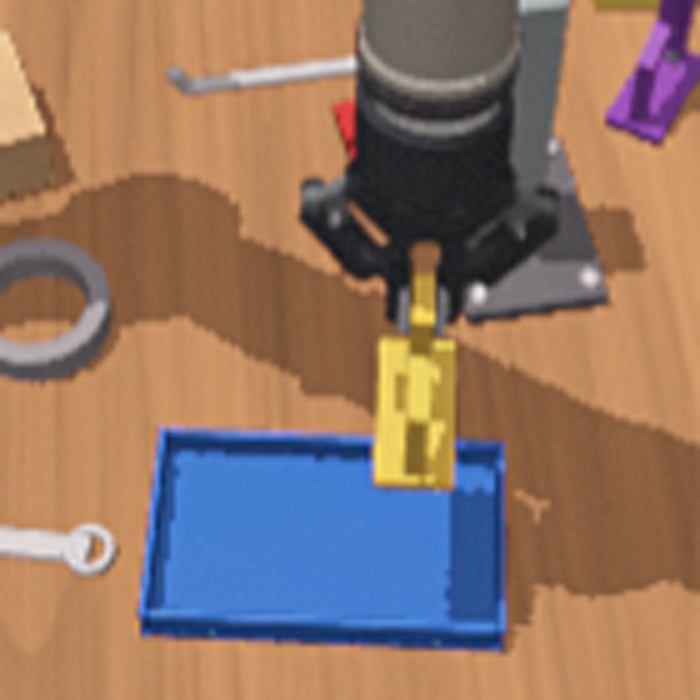

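jog_arm([
  {"dp": [0, 0, -35], "rotation": [0, 0, 0], "jaw": 0},
  {"dp": [0, 0, -35], "rotation": [0, 0, 0], "jaw": 0},
  {"dp": [0, 0, -35], "rotation": [0, 0, 0], "jaw": 0},
  {"dp": [0, 0, -20], "rotation": [0, 0, 0], "jaw": 0},
  {"dp": [0, 0, 0], "rotation": [0, 0, 0], "jaw": 0},
])

```text
time_s: 35.08
tcp_pos: [0.6057, -0.2109, 0.136]
eef_rot: [0.752, 0.657, -0.035, 0.028]
wrist_force: [-0.1, 0.4, -2.9]
grip_width: 0.0112
```

```bash
python3 - <<'E'
from h import *
o=st();print(np.round(o['joints'],2))
s=cam('side')
TR=[box(-105,105,-60,60,0,25),box(-105,105,-60,60,0,0)]
overlay(s,[(TR,np.array([.5568,-.2053,.005]),rz(-.134),(255,255,255)),(STIR,o["tcp_pos"]-[0,0,.033],rz(-.134),(0,0,0))],"k3.png",(270,200,390,320),6)
E
```

```text
t 35.075 tcp [ 605.7 -210.9  136. ] jaw yaw -0.1345 toolz [-0.015 -0.088 -0.996] F [-0.1  0.4 -2.9] w 11.2
[-0.29  0.7   0.93  1.42 -0.49  1.26  0.52]
```

View pics/k3.png

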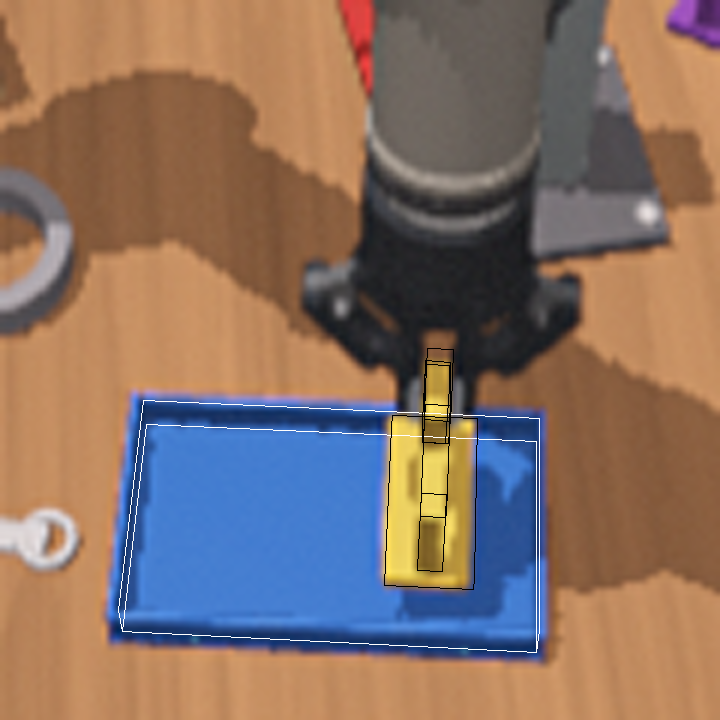

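jog_arm([
  {"dp": [0, 1, -15], "rotation": [0, 0, 0], "jaw": 0},
  {"dp": [0, 0, -10], "rotation": [0, 0, 0], "jaw": 0},
  {"dp": [0, 0, -5], "rotation": [0, 0, 0], "jaw": 0},
  {"dp": [0, 0, -2], "rotation": [0, 0, 0], "jaw": 0},
  {"dp": [0, 0, 0], "rotation": [0, 0, 0], "jaw": 0},
])

```text
time_s: 35.75
tcp_pos: [0.6074, -0.2109, 0.1054]
eef_rot: [0.752, 0.658, -0.034, 0.03]
wrist_force: [-0.4, 0.0, -2.7]
grip_width: 0.0111
```

jog_arm([
  {"dp": [0, 0, -1], "rotation": [0, 0, 0], "jaw": 0},
  {"dp": [0, 0, 0], "rotation": [0, 0, 0], "jaw": 0},
])

```text
time_s: 36.0
tcp_pos: [0.6074, -0.2109, 0.1046]
eef_rot: [0.752, 0.658, -0.034, 0.03]
wrist_force: [0.1, -0.4, -3.2]
grip_width: 0.0111
```

jog_arm([
  {"dp": [0, 0, -1], "rotation": [0, 0, 0], "jaw": 0},
  {"dp": [0, 0, -1], "rotation": [0, 0, 0], "jaw": 0},
  {"dp": [0, 0, -1], "rotation": [0, 0, 0], "jaw": 0},
  {"dp": [0, 0, 0], "rotation": [0, 0, 0], "jaw": 0},
])

```text
time_s: 36.5
tcp_pos: [0.6079, -0.2107, 0.104]
eef_rot: [0.752, 0.658, -0.033, 0.03]
wrist_force: [-2.5, 3.7, 9.3]
grip_width: 0.0111
```

jog_arm([
  {"dp": [0, 0, 1.5], "rotation": [0, 0, 0], "jaw": 0},
  {"dp": [0, 0, 0], "rotation": [0, 0, 0], "jaw": 14},
  {"dp": [0, 0, 0], "rotation": [0, 0, 0], "jaw": 40},
  {"dp": [0, 0, 0], "rotation": [0, 0, 0], "jaw": 40},
  {"dp": [0, 0, 0], "rotation": [0, 0, 0], "jaw": 40},
])

```text
time_s: 37.12
tcp_pos: [0.6072, -0.2109, 0.1027]
eef_rot: [0.752, 0.658, -0.034, 0.03]
wrist_force: [-0.3, 0.6, 0.8]
grip_width: 0.04
```

jog_arm([
  {"dp": [0, 0, 20], "rotation": [0, 0, 0], "jaw": 40},
  {"dp": [0, 0, 40], "rotation": [0, 0, 0], "jaw": 40},
  {"dp": [0, 0, 50], "rotation": [0.03, -0.004, 0.047], "jaw": 40},
  {"dp": [0, 0, 50], "rotation": [0.03, -0.004, 0.06], "jaw": 40},
  {"dp": [0, 20, 50], "rotation": [0.03, -0.004, 0.06], "jaw": 40},
])

```text
time_s: 37.75
tcp_pos: [0.6061, -0.1934, 0.3166]
eef_rot: [0.696, 0.718, 0.002, 0.004]
wrist_force: [0.6, 0.8, 0.2]
grip_width: 0.0398
```

```bash
python3 - <<'E'
from h import *
o=st();print(np.round(o['joints'],2))
s=cam('side');crop(s,"k4.png",260,170,400,310,5)
E
```

```text
t 37.75 tcp [ 606.1 -193.4  316.6] jaw yaw 0.0302 toolz [ 0.009 -0.002 -1.   ] F [0.6 0.8 0.2] w 39.8
[-0.21  0.58  0.92  1.1  -0.45  1.64  0.61]
```

View pics/k4.png

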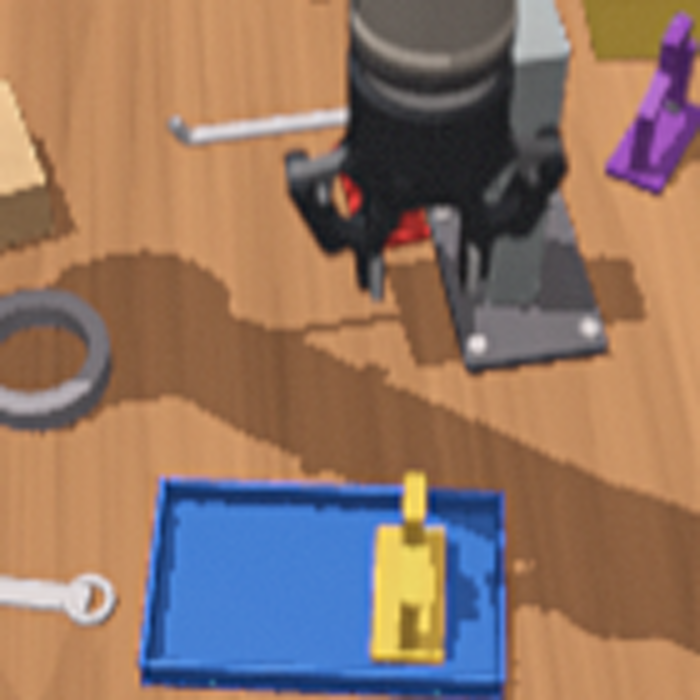

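jog_arm([
  {"dp": [0, 30, 10], "rotation": [0, 0, 0.02], "jaw": 40},
  {"dp": [0, 45, 0], "rotation": [0, 0, 0.02], "jaw": 40},
  {"dp": [0, 45, 0], "rotation": [0, 0, 0.02], "jaw": 40},
  {"dp": [0, 45, 0], "rotation": [0, 0, 0], "jaw": 40},
  {"dp": [1, 40, 0], "rotation": [0, 0, 0], "jaw": 40},
])

```text
time_s: 38.42
tcp_pos: [0.6083, 0.0158, 0.3243]
eef_rot: [0.673, 0.739, 0.003, 0.003]
wrist_force: [0.1, 0.2, 0.3]
grip_width: 0.0404
```

jog_arm([
  {"dp": [0, 0, 0], "rotation": [0, 0, 0], "jaw": 50},
  {"dp": [0, 0, 0], "rotation": [0, 0, 0], "jaw": 50},
  {"dp": [0, 0, 0], "rotation": [0, 0, 0], "jaw": 50},
])

```text
time_s: 38.8
tcp_pos: [0.6081, 0.0118, 0.3236]
eef_rot: [0.675, 0.738, 0.002, 0.003]
wrist_force: [0.9, -0.2, -0.5]
grip_width: 0.0502
```

```bash
python3 - <<'E'
from h import *
o=st();print(np.round(o['joints'],2))
s=cam('side')
it=[(STIR,np.array([.608,.0135,.187]),rz(.093),(255,255,255))]
overlay(s,it,"k5.png",around(s,[.608,.0135,.2],45),8)
E
```

```text
t 38.8 tcp [608.1  11.8 323.6] jaw yaw 0.0893 toolz [ 0.008 -0.001 -1.   ] F [ 0.9 -0.2 -0.5] w 50.2
[-0.58  0.51  0.91  1.18 -0.4   1.62  0.33]
```

View pics/k5.png

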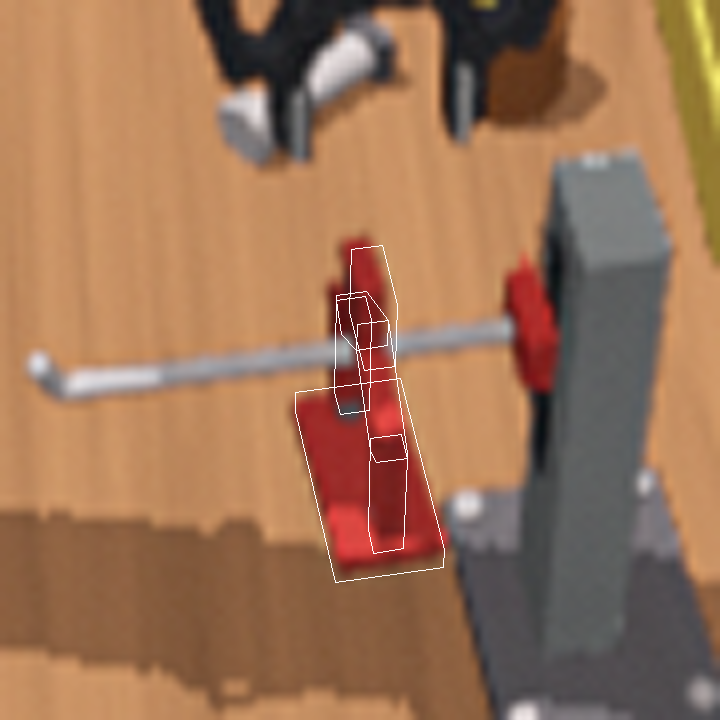

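jog_arm([
  {"dp": [-1, 1, -20], "rotation": [0, 0, 0], "jaw": 50},
  {"dp": [0, 0, -35], "rotation": [0, 0, 0], "jaw": 50},
  {"dp": [0, 0, -35], "rotation": [0, 0, 0], "jaw": 50},
  {"dp": [0, 0, -12], "rotation": [0, 0, 0], "jaw": 50},
  {"dp": [0, 0, 0], "rotation": [0, 0, 0], "jaw": 50},
])

```text
time_s: 39.48
tcp_pos: [0.6071, 0.0146, 0.2208]
eef_rot: [0.674, 0.739, 0.002, 0.002]
wrist_force: [0.3, -0.3, -0.0]
grip_width: 0.0499
```

jog_arm([
  {"dp": [0, 0, 0], "rotation": [0, 0, 0], "jaw": 50},
  {"dp": [0, 0, 0], "rotation": [0, 0, 0], "jaw": 50},
])

```text
time_s: 39.72
tcp_pos: [0.6082, 0.0148, 0.2224]
eef_rot: [0.674, 0.739, 0.003, 0.004]
wrist_force: [-0.1, -0.1, -0.2]
grip_width: 0.0502
```

```bash
python3 - <<'E'
from h import *
o=st()
s=cam('side');crop(s,"k6.png",280,130,400,250,6)
E
```

```text
t 39.725 tcp [608.2  14.8 222.4] jaw yaw 0.0928 toolz [ 0.01  0.   -1.  ] F [-0.1 -0.1 -0.2] w 50.2
```

View pics/k6.png

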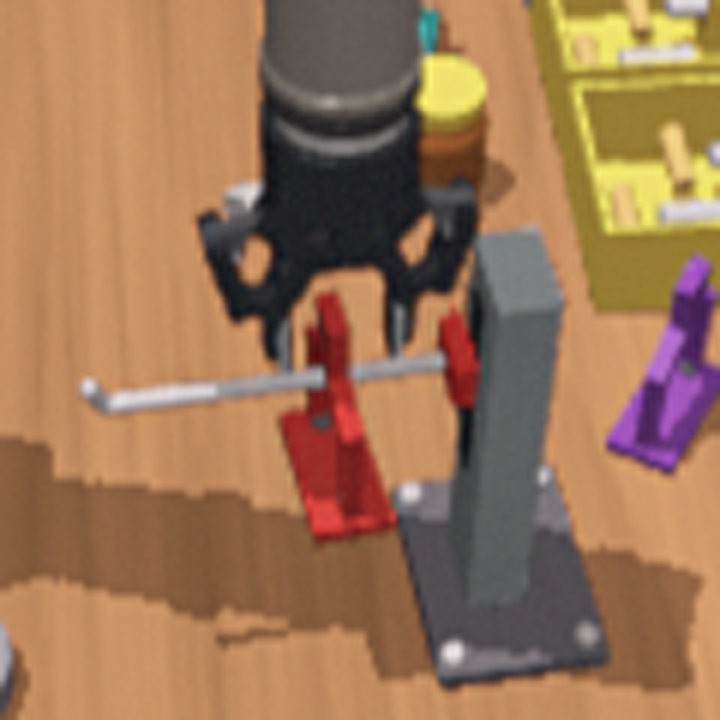

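jog_arm([
  {"dp": [-1, 0, 0], "rotation": [0, 0, 0], "jaw": 20},
  {"dp": [0, 0, 0], "rotation": [0, 0, 0], "jaw": 0},
  {"dp": [0, 0, 0], "rotation": [0, 0, 0], "jaw": 0},
  {"dp": [0, 0, 0], "rotation": [0, 0, 0], "jaw": 0},
])

```text
time_s: 40.28
tcp_pos: [0.6064, 0.015, 0.2209]
eef_rot: [0.674, 0.739, 0.002, 0.003]
wrist_force: [0.1, 0.1, -0.1]
grip_width: 0.0117
```

jog_arm([
  {"dp": [0, 0, 6], "rotation": [0, 0, 0], "jaw": 0},
  {"dp": [0, 0, 13], "rotation": [0, 0, 0], "jaw": 0},
  {"dp": [0, 0, 18], "rotation": [0, 0, 0], "jaw": 0},
  {"dp": [0, 0, 18], "rotation": [0, 0, 0], "jaw": 0},
  {"dp": [0, 0, 0], "rotation": [0, 0, 0], "jaw": 0},
])

```text
time_s: 40.9
tcp_pos: [0.6068, 0.0152, 0.2774]
eef_rot: [0.673, 0.739, 0.003, 0.003]
wrist_force: [0.4, -0.4, -4.4]
grip_width: 0.0116
```

```bash
python3 - <<'E'
from h import *
o=st()
s=cam('side');crop(s,"k7.png",280,130,400,250,6)
E
```

```text
t 40.9 tcp [606.8  15.2 277.4] jaw yaw 0.0932 toolz [ 0.01   0.001 -1.   ] F [ 0.4 -0.4 -4.4] w 11.6
```

View pics/k7.png

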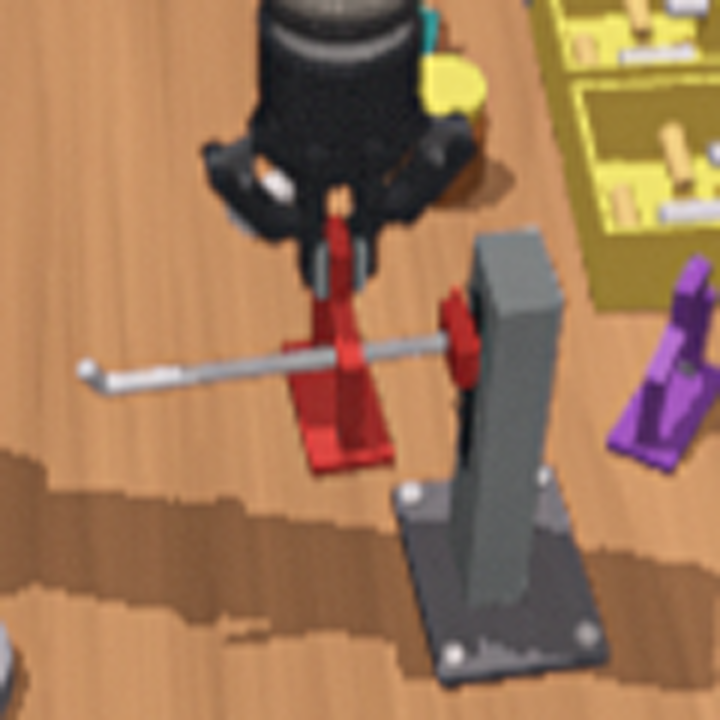

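jog_arm([
  {"dp": [-20, -2, -2], "rotation": [0, 0, 0], "jaw": 0},
  {"dp": [-35, -3, 0], "rotation": [0, 0, 0], "jaw": 0},
  {"dp": [-35, -3, 0], "rotation": [0, 0, 0], "jaw": 0},
  {"dp": [-30, -3, 0], "rotation": [0, 0, 0], "jaw": 0},
  {"dp": [0, 0, 0], "rotation": [0, 0, 0], "jaw": 0},
])

```text
time_s: 41.58
tcp_pos: [0.4832, 0.0041, 0.2727]
eef_rot: [0.674, 0.739, 0.002, 0.0]
wrist_force: [0.5, 0.0, -3.7]
grip_width: 0.0115
```

jog_arm([
  {"dp": [-25, -2, 0], "rotation": [0, 0, 0], "jaw": 0},
  {"dp": [-35, -3, 0], "rotation": [0, 0, 0], "jaw": 0},
  {"dp": [0, 0, 0], "rotation": [0, 0, 0], "jaw": 0},
])

```text
time_s: 41.95
tcp_pos: [0.4241, -0.0009, 0.2732]
eef_rot: [0.673, 0.739, 0.003, 0.0]
wrist_force: [1.5, -0.3, -3.2]
grip_width: 0.0112
```

```bash
python3 - <<'E'
from h import *
o=st();print(np.round(o['joints'],2))
fit_roll('red',o)
E
```

```text
t 41.95 tcp [424.1  -0.9 273.2] jaw yaw 0.0934 toolz [ 0.005  0.004 -1.   ] F [ 1.5 -0.3 -3.2] w 11.2
[-1.01  0.    1.    1.77 -0.01  1.36  0.08]
roll fit q [ 0.001  -0.0004 -0.0183] err 0.182 mid [ 0.4241 -0.0008  0.2416] jawyaw 0.093
```

View pics/roll.png

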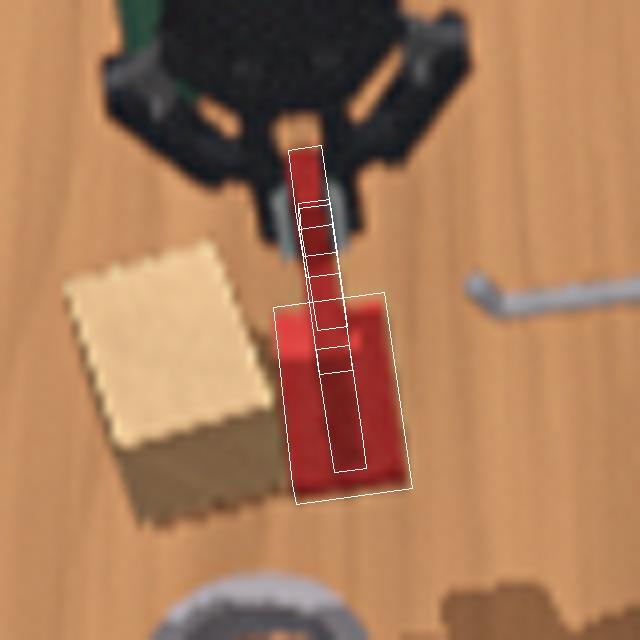

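jog_arm([
  {"dp": [0, -40, 0], "rotation": [0, 0, -0.045], "jaw": 0},
  {"dp": [5, -50, 0], "rotation": [0, 0, -0.045], "jaw": 0},
  {"dp": [20, -50, 0], "rotation": [0, 0, -0.045], "jaw": 0},
  {"dp": [30, -36, 0], "rotation": [0, 0, -0.045], "jaw": 0},
  {"dp": [26, -20, 0], "rotation": [0, 0, -0.047], "jaw": 0},
])

```text
time_s: 42.62
tcp_pos: [0.5092, -0.1997, 0.2727]
eef_rot: [0.754, 0.657, 0.001, 0.004]
wrist_force: [0.3, -0.1, -2.6]
grip_width: 0.0114
```

jog_arm([
  {"dp": [0, 0, 0], "rotation": [0, 0, 0], "jaw": 0},
  {"dp": [0, 0, -30], "rotation": [0, 0, 0], "jaw": 0},
  {"dp": [0, 0, 0], "rotation": [0, 0, 0], "jaw": 0},
  {"dp": [0, 0, 0], "rotation": [0, 0, 0], "jaw": 0},
])

```text
time_s: 43.12
tcp_pos: [0.5079, -0.1963, 0.2444]
eef_rot: [0.752, 0.659, 0.002, 0.003]
wrist_force: [0.6, -0.7, -3.0]
grip_width: 0.0113
```

```bash
python3 - <<'E'
from h import *
o=st();print(np.round(o['joints'],2))
fit_roll('red',o)
s=cam('side');crop(s,"k8.png",250,190,390,330,5)
E
```

```text
t 43.125 tcp [ 507.9 -196.3  244.4] jaw yaw -0.1326 toolz [ 0.008 -0.002 -1.   ] F [ 0.6 -0.7 -3. ] w 11.3
[-0.44  0.45  1.13  1.54 -0.42  1.4   0.58]
roll fit q [ 0.0007 -0.0003  0.0114] err 0.22 mid [ 0.508  -0.1952  0.2127] jawyaw -0.133
```

View pics/k8.png

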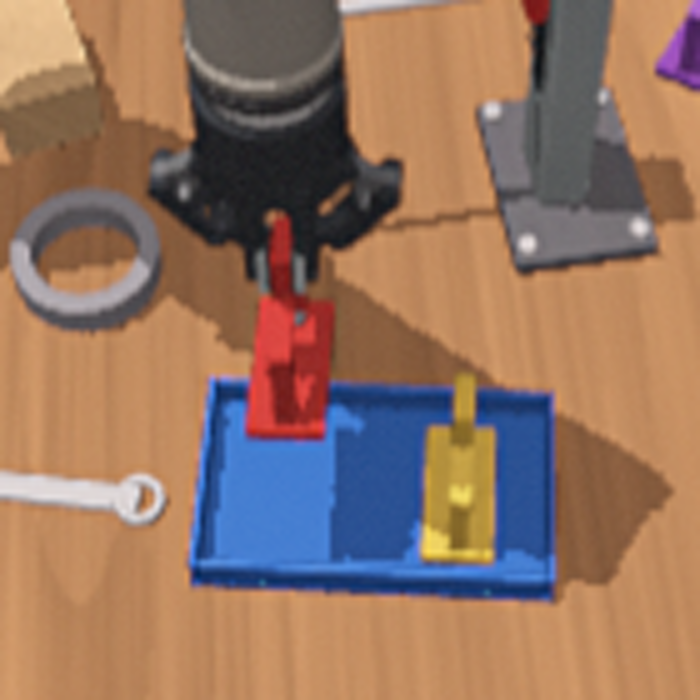

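jog_arm([
  {"dp": [0, 0, -35], "rotation": [0, 0, 0], "jaw": 0},
  {"dp": [0, 0, -35], "rotation": [0, 0, 0], "jaw": 0},
  {"dp": [0, 0, -35], "rotation": [0, 0, 0], "jaw": 0},
  {"dp": [0, 0, -20], "rotation": [0, 0, 0], "jaw": 0},
  {"dp": [0, 0, 0], "rotation": [0, 0, 0], "jaw": 0},
])

```text
time_s: 43.85
tcp_pos: [0.5068, -0.1959, 0.1183]
eef_rot: [0.753, 0.658, 0.002, 0.002]
wrist_force: [0.1, 0.3, -3.4]
grip_width: 0.0112
```

```bash
python3 - <<'E'
from h import *
o=st();print(np.round(o['joints'],2))
s=cam('side');crop(s,"k9.png",250,190,390,330,5)
E
```

```text
t 43.85 tcp [ 506.8 -195.9  118.3] jaw yaw -0.1334 toolz [ 0.005 -0.    -1.   ] F [ 0.1  0.3 -3.4] w 11.2
[-0.39  0.56  1.04  1.73 -0.53  1.16  0.67]
```

View pics/k9.png

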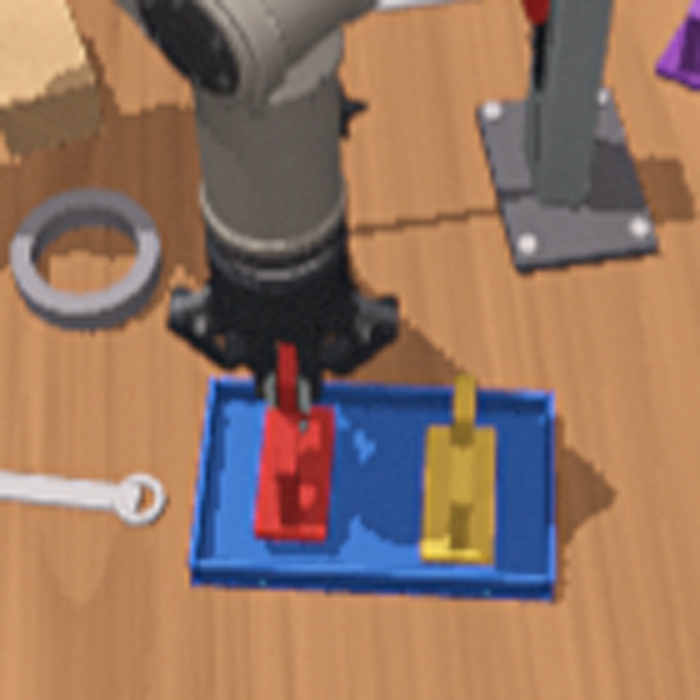

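jog_arm([
  {"dp": [-1, -1, -8], "rotation": [0, 0, 0], "jaw": 0},
  {"dp": [0, 0, -4], "rotation": [0, 0, 0], "jaw": 0},
  {"dp": [0, 0, -2], "rotation": [0, 0, 0], "jaw": 0},
  {"dp": [0, 0, 0], "rotation": [0, 0, 0], "jaw": 0},
])

```text
time_s: 44.4
tcp_pos: [0.5063, -0.1977, 0.1048]
eef_rot: [0.753, 0.658, 0.002, 0.003]
wrist_force: [0.4, -0.2, -3.3]
grip_width: 0.0112
```

jog_arm([
  {"dp": [0, 0, -1], "rotation": [0, 0, 0], "jaw": 0},
  {"dp": [0, 0, -1], "rotation": [0, 0, 0], "jaw": 0},
  {"dp": [0, 0, 0], "rotation": [0, 0, 0], "jaw": 0},
])

```text
time_s: 44.78
tcp_pos: [0.5067, -0.1984, 0.1039]
eef_rot: [0.753, 0.658, 0.003, 0.003]
wrist_force: [-1.4, -0.2, 5.1]
grip_width: 0.0114
```

Contact with the tray floor; release and retreat.

jog_arm([
  {"dp": [0, 0, 1], "rotation": [0, 0, 0], "jaw": 0},
  {"dp": [0, 0, 0], "rotation": [0, 0, 0], "jaw": 14},
  {"dp": [0, 0, 0], "rotation": [0, 0, 0], "jaw": 40},
  {"dp": [0, 0, 0], "rotation": [0, 0, 0], "jaw": 40},
  {"dp": [0, 0, 0], "rotation": [0, 0, 0], "jaw": 40},
])

```text
time_s: 45.4
tcp_pos: [0.5063, -0.1978, 0.1038]
eef_rot: [0.753, 0.658, 0.002, 0.003]
wrist_force: [-0.3, -0.2, -1.0]
grip_width: 0.0397
```

jog_arm([
  {"dp": [0, 0, 20], "rotation": [0, 0, 0], "jaw": 40},
  {"dp": [0, 0, 40], "rotation": [0, 0, 0], "jaw": 40},
  {"dp": [0, 0, 40], "rotation": [0, 0, 0], "jaw": 40},
  {"dp": [-20, 0, 40], "rotation": [0, 0, 0], "jaw": 40},
  {"dp": [-40, 0, 0], "rotation": [0, 0, 0], "jaw": 40},
])

```text
time_s: 46.02
tcp_pos: [0.4485, -0.1996, 0.247]
eef_rot: [0.753, 0.659, 0.003, 0.007]
wrist_force: [0.2, -0.7, 1.6]
grip_width: 0.0402
```

jog_arm([
  {"dp": [-20, 50, 0], "rotation": [0, 0, 0.05], "jaw": 40},
  {"dp": [0, 50, 0], "rotation": [0, 0, 0.05], "jaw": 40},
  {"dp": [0, 50, 0], "rotation": [0, 0, 0.05], "jaw": 40},
  {"dp": [0, 0, 0], "rotation": [0, 0, 0], "jaw": 40},
  {"dp": [0, 0, 0], "rotation": [0, 0, 0], "jaw": 40},
])

```text
time_s: 46.65
tcp_pos: [0.4262, -0.0485, 0.2439]
eef_rot: [0.702, 0.713, 0.002, 0.003]
wrist_force: [0.9, -0.2, 1.0]
grip_width: 0.0401
```

```bash
python3 - <<'E'
from h import *
o=st();print(np.round(o['joints'],2))
s=cam('side');t=cam('top')
cv2.imwrite("pics/z_s.png",s["color"]);cv2.imwrite("pics/z_t.png",t["color"])
crop(s,"z_c.png",250,220,390,360,5)
a,_=locate('yellow',.607,-.211,-.134,z=.069);b,_=locate('red',.507,-.198,-.134,z=.069)
for q in(a,b): print((rz(.134)@(np.array([q[0],q[1],0])-[.5568,-.2053,0]))[:2])
E
```

```text
t 46.65 tcp [426.2 -48.5 243.9] jaw yaw 0.0154 toolz [ 0.007 -0.001 -1.   ] F [ 0.9 -0.2  1. ] w 40.1
[-1.06  0.06  1.2   1.83 -0.06  1.29  0.17]
yellow [ 0.6068 -0.2135 -0.1299] err 0.515 [375, 358]
red [ 0.5066 -0.2007 -0.092 ] err 0.439 [411, 344]
[ 0.05063807 -0.00147782]
[-0.0503691  -0.00216468]
```

View pics/z_s.png

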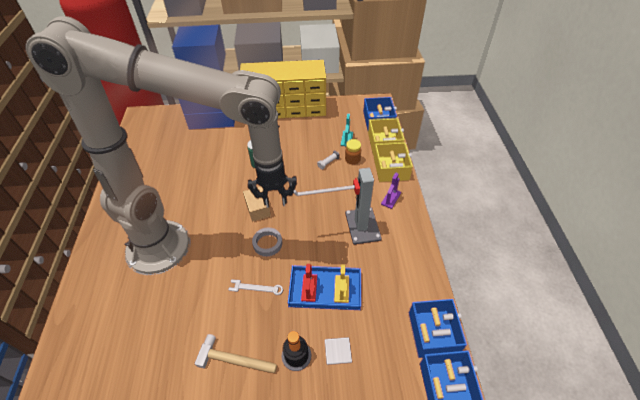

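View pics/z_c.png

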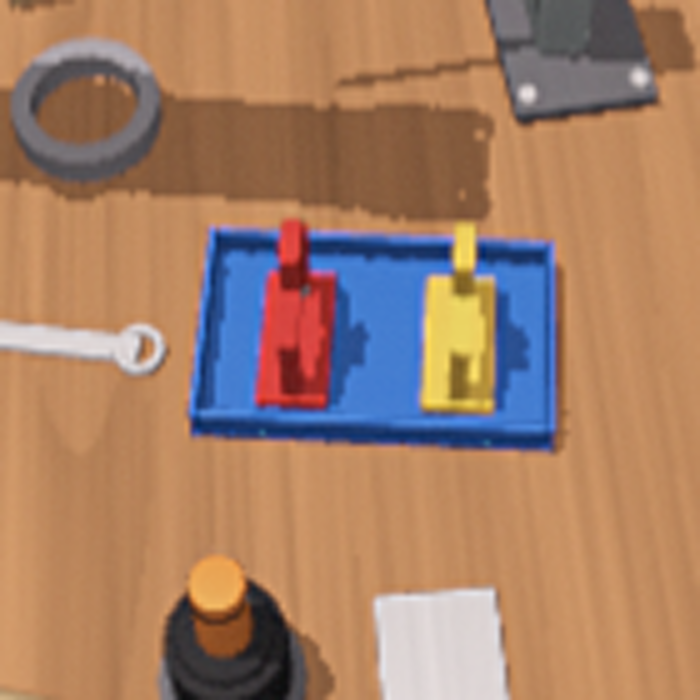

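View pics/z_t.png

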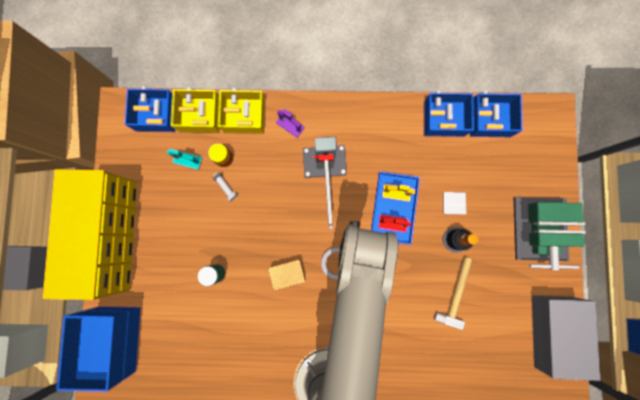

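jog_arm([
  {"dp": [0, 0, 0], "rotation": [0, 0, 0], "jaw": 40},
  {"dp": [0, 0, 0], "rotation": [0, 0, 0], "jaw": 40},
  {"dp": [0, 0, 0], "rotation": [0, 0, 0], "jaw": 40},
  {"dp": [0, 0, 0], "rotation": [0, 0, 0], "jaw": 40},
  {"dp": [0, 0, 0], "rotation": [0, 0, 0], "jaw": 40},
])

```text
time_s: 47.58
tcp_pos: [0.4263, -0.0478, 0.2439]
eef_rot: [0.701, 0.713, 0.002, 0.003]
wrist_force: [0.2, 0.3, -0.9]
grip_width: 0.0398
```

```bash
python3 - <<'E'
from h import *
st()
locate('yellow',.607,-.211,-.134,z=.069);locate('red',.507,-.198,-.134,z=.069)
s=cam('side')
o=np.array([.6799,.0243,0]);HK=[box(-190,-13,-5,5,215,225)]
overlay(s,[(HK,o,rz(.095),(0,255,0)),([cyl(15,-2,68)],np.array([.4597,-.4045,.08]),np.eye(3),(255,255,255))],"zz.png",(270,170,370,370),4)
print(r.finish_job())
E
```

```text
t 47.575 tcp [426.3 -47.8 243.9] jaw yaw 0.016 toolz [ 0.007 -0.    -1.   ] F [ 0.2  0.3 -0.9] w 39.8
yellow [ 0.6069 -0.2134 -0.1271] err 0.522 [374, 357]
red [ 0.5065 -0.2006 -0.0939] err 0.432 [412, 345]
the job is handed in; nothing more can be done
None
```

View pics/zz.png

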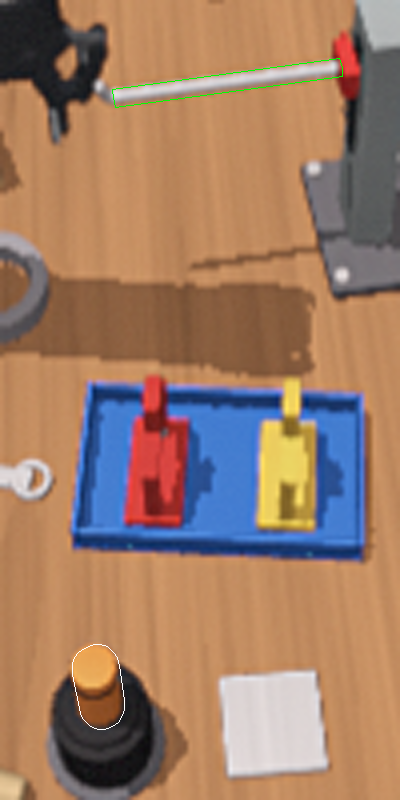

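The job is handed in at about 48 s; the interface gave no verdict, so the result below rests on my own checks.

**What I did**
- The order was two hangers, red and yellow. No blue one was on the bench, and I left the teal and purple look-alikes alone.
- I hung both on the hook by their eyes and let go. They hung free for about 8 s before the button press.
- I pressed the counter's button against the pad until it bottomed, at about 12 N. That is well past the 4.6 N it needs, and both hangers were still on the hook in the picture taken during the press.
- I set the counter back in its stand and stood both hangers in the tray.

**Last checks**
- **Hangers:** both stand upright in the tray, about ±50 mm along its length and within 3 mm of its centre line. Two readings about 1 s apart agreed to 0.2 mm.
- **Counter:** the barrel lies on its original outline in the last picture, and I felt the collar seat on the rim.
- **Hook:** empty and on its unloaded outline.
- **Robot and bystanders:** the gripper is open and touches nothing. The bystanders look unmoved by eye; I did not measure them.

**What disagreed**
- The yellow hanger hung about 0.09 rad rolled on the hook. I straightened it before setting it down.
- My last fit turns red about 0.04 rad from the tray's axis in plan, which doesn't affect standing upright.
- I had no direct reading of the hook or button joints. I judged them from the pictures and the wrist force.

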